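# Crank the vise shut on the brass block

## Robot

A 6-joint arm with a two-finger parallel gripper is mounted at the origin on the work surface. World frame = base frame: x ahead of the robot, y to its left, z up, the work surface at z = 0. Lengths are in m, angles in rad, forces in N, time in s.
With the tool pointing down it reaches from about 0.3 to 0.775 m from the base axis. Payload 14.6 kg.
Tool frame: the origin (TCP) lies midway between the tips of the shut fingers; the grasp point (between the pads) lies 19 mm behind it (grasp_offset is the distance from the TCP to the grasp point, in m); z points along the fingers, y is the line along which they close (so a half turn about z gives the same grasp; the last joint's range is limited). The gripper opens to 94 mm and grips with 3 to 60 N. Pads are 16 mm wide; open, the fingers measure 119 mm over their backs; the gripper's body (75 mm by 177 mm) begins 78 mm behind the grasp point.
Start: joints at [-1.35, 0.3, 1.521, -0, 1.321, -0.067], TCP at [0.156, -0.527, 0.205] pointing down, gripper open.
Joint ranges: [-3.03, 3.03], [-0.79, 2.21], [0.23, 2.52], [-1.04, 4.18], [0, 3.07], [-2.55, 2.55]. Speed limits (rad/s): [2.22, 2.22, 2.57, 3.14, 3.14, 3.14].

## Interface

Orientations are given as [roll, pitch, yaw] about the fixed x, y, z axes, in that order (R = Rz(yaw) Ry(pitch) Rx(roll)).
In Python, from station import * gives the robot as it stands. The module is installed in compiled form; this text tells all that it offers.
- The arm moves only by the tool send_rows, never from a script. Its argument "rows" is a list of rows, each an object of numbers: "dx", "dy", "dz": the shift along the tool's x, y, z in mm; "roll": the turn about the tool's z in degrees; "jaw": the closure, from -1 (fully open) to 1 (shut). In form: [{"dx": .., "dy": .., "dz": .., "roll": .., "jaw": ..}, ...]. A call has 1 to 12 rows; each row shifts and turns the commanded pose from where the row before left it, along the tool's axes as they then stand; what a row does not reach is not made up. A row lasts 1/12 s, in which the tool goes at most 41.7 mm and 7.16 degrees, less where a joint would pass 70% of its speed; a pose out of reach is approached as far as the arm can. A call is refused whole if a number of a shift passes 41.7 or a number of a turn 7.16, either way. A call with a gripper value outside its range is refused whole. The fingers move at their own pace and stop on an object; "force" is the grip in N (left out, the last holds). Time passes only in rows, so rows that do not move let the fingers close. It gives the time, the measured TCP pose, the force, the opening and the grip force at its end, in the units of the state.
- get_obs(): the state, without advancing time (a new reading comes with each control period).
- camera(name): name is "side" or "top" or "wrist"; returns a dict with "frame" (400x640x3 uint8, red, green, blue), "z_map" (400x640 float32, m along the optical axis (not along the pixel's ray), 0 where there is no reading), "camera_matrix" (3x3 intrinsics, pixels), "D" ([k1, k2, p1, p2, k3] as OpenCV has them; the pictures are not rectified), "rvec" (rotation vector, rad) and "tvec" (3), from world to camera coordinates, as OpenCV has them. Camera axes: x right, y down, z forward; pixel columns grow to the right and rows downward; lengths in m; the calibration is good to about 2 mm. A picture is of the moment at which its call begins.
- hand_in(): hands the job in; it is judged then, once.
The state is a dict: "time_s": time; "qpos": joint angles; "joint_vel": joint speeds; "tau": joint torques, N m; "ee_pos": TCP position; "eef_rot": TCP orientation; "force": force on the tool from outside, world axes, zero at the start; "moment": the same for the moment, N m; "grip_width": finger opening in m; "grip_force": force on a finger pad.
Only numpy, scipy, OpenCV 4.12 (cv2) and the standard library are available. Lean on these libraries where they do the work, as an engineer would, in place of code of your own. Each camera call takes 0.05 s, during which the arm holds its last target. There are 200 camera calls.

## Task

Pick up the loose crank, fit its square socket all the way down onto the square shaft of the green vise without forcing it (feel for the angle at which the square drops in), then wind it clockwise by its red knob in full circles until the sliding jaw has pushed the brass block against the fixed jaw and clamps it snugly. Stop as soon as it bites, do not overtighten; leave the crank seated on the shaft, let go of it, keep your hand off the block, and leave everything else on the bench where it is.

Things in the scene. Friction and masses are not known exactly. Their poses are not given: they have to be found in the camera images.
- vise: green clamping vise screwed to the bench, 200 x 110 mm bed 20 mm thick. Origin: underside, middle of the bed. Its x axis runs along the bed from the fixed jaw (inner face at x = -80 mm) towards the gear tower (x = +36 to +98 mm, 90 mm wide, top 54 mm above the bench). The jaws are 60 mm high above the bench.
- shaft_foot (a point): foot of the upright steel square shaft, on its axis: the top of the round collar (44 mm across) on the gear tower, 60 mm above the bench. Fixed to the vise (axes as the vise), does not turn with the shaft. The shaft is 12 x 12 mm and 20 mm tall; it starts at any angle, which is not reported: look at it or feel for it.
- shaft_top (a point): top of the shaft's round nose (8.4 mm across, 5 mm tall, above the square), 85 mm above the bench. The shaft drags 0.08 Nm; each clockwise turn (from above) drives the jaw 12 mm towards the block. Once it pinches, torque rises 0.19 Nm per 100 N of clamping. Snug is about 100 N (let go, it springs back to some 40 N); over 250 N is overtightened.
- jaw: sliding jaw of the vise, driven by the shaft, with a 5 mm steel face plate on stiff springs (60 N per mm, so 100 N is about 1/7 turn past first pinch). Origin: 20 mm above the bench; the unloaded clamping face is 2 mm from the origin on the -x side; axes as the vise.
- block: loose brass block 56 (its x) x 50 x 35 mm, 0.83 kg, lying on the vise bed between the jaws with free space on either side; the jaw pushes it along the bed to the fixed jaw. Origin: centre of its underside.
- crank: loose crank, 0.3 kg, standing socket down. Dark steel hub 26 x 26 mm, 50 mm tall, in its underside a square blind socket 14 mm wide, 28 mm deep, parallel to the hub's sides. A flat steel arm 12 mm wide leaves the hub at 22 to 28 mm height along +x. Origin: centre of the hub's underside, on the socket's axis. Seated, the hub stands on the shaft's collar.
- knob_mid (a point): middle of the crank's red knob, an upright cylinder 16 mm across and 42 mm tall that spins freely on its pin, 60 mm from the hub's axis; this point is 55 mm above the hub's underside, the knob reaches from 30 to 72 mm.
- jar: amber jar, 52 mm across, 75 mm tall, loose; origin at its underside. Leave alone.
- hammer: chasing hammer lying on the bench. Leave alone.
- brush: bench brush lying on the bench. Leave alone.
- punch_a: steel punch 90 x 12 x 12 mm with an orange band, lying loose; origin at its underside. Leave alone.
- punch_b: second steel punch, same as punch_a. Leave alone.
- pitch_disc: grey disc 90 mm across, 22 mm thick, loose. Leave alone.
Mind the look-alikes: they are no part of the job. What is shaped like the crank but pink or purple is not meant.

How it is judged:
On the way, in this order (a step that is already met when the one before it is completed fails the run):
1. the crank is fully down on the square shaft, the block not clamped yet (z of crank in the frame of shaft_foot below 0.003 m and horizontal distance between crank and shaft_foot below 0.003 m and angle between crank's own z axis and vertical below 0.1 rad and contact force between jaw and block below 8 N), for 0.2 s.
2. wound in until the jaw pinches the block against the fixed jaw (contact force between jaw and block above 20 N and x of block in the frame of vise below -0.05 m), for 0.2 s.
At the end, for the whole second after the job is handed in: The block is clamped flat between the two jaws (jaw pressing on it with more than 20 N, block within 2 mm of the fixed jaw), and the crank stands fully seated on the square shaft (within 4 mm of the collar, upright), released, all at rest (all of step 2 and angle between block's own z axis and vertical below 0.06 rad and z of crank in the frame of shaft_foot below 0.004 m and horizontal distance between crank and shaft_foot below 0.003 m and angle between crank's own z axis and vertical below 0.1 rad and linear speed of each of crank, block below 0.02 m/s); the robot touches nothing.
It fails at once if the vise overtightened: jaw presses the block with more than 250 N (contact force between jaw and block above 250 N).
It fails at once if the crank pressed with over 40 N on the end of the shaft while it has not dropped over the square (z of crank in the frame of shaft_foot above 0.012 m and contact force between crank and vise above 40 N).
It fails at once if the block pushed or lifted with the hand (contact force between any of the arm, the fingers and block above 2 N).
It fails at once if a bystander disturbed (moved more than 20 mm) (distance of any of jar, hammer, brush, punch_a, punch_b, pitch_disc from where it was at the start of the episode above 0.02 m).
It also fails if it takes over 69 s, if anything falls off the work surface, if the arm or the gripper's body presses on something with over 40 N, if the wrist force passes 120 N, or if a joint passes its speed limit or range.

## Working session

There is one attempt and no reset: what is moved stays moved. The work goes in short steps, Python scripts to look and compute and a tool call to move; the robot and the scene stay as the last step left them, time stands still between calls to the robot, and variables do not carry over. Pictures are saved under pics/ and viewed, at most 10 in all, crops included, and the job is handed in when it is done.

Besides the shell and the picture viewer there is one more tool, called after "Emit:" as a command line: name --argument value ..., lists and objects as JSON in quotes. send_rows: Moves the arm, as the interface text tells. Its arguments: {"type":"object","properties":{"rows":{"type":"array"},"force":{"type":"number"}},"required":["rows"]}

```bash
mkdir -p pics; cat > h.py <<'E'
from station import *
import numpy as np, cv2, pickle
def snap(n,tag):
    c=camera(n); pickle.dump(c,open(f'pics/{tag}.pkl','wb')); cv2.imwrite(f'pics/{tag}.png',c['frame'][:,:,::-1]); return c
def load(tag): return pickle.load(open(f'pics/{tag}.pkl','rb'))
def ray(c,uv):
    p=cv2.undistortPoints(np.array(uv,float).reshape(-1,1,2),c['camera_matrix'],c['D']).reshape(-1,2)
    R=cv2.Rodrigues(np.array(c['rvec'],float))[0]; t=np.array(c['tvec'],float).reshape(3)
    return -R.T@t, np.c_[p,np.ones(len(p))]@R   # origin, dirs (z-depth=1)
def onplane(c,uv,z):
    o,d=ray(c,uv); return o+d*((z-o[2])/d[:,2])[:,None]
def bydepth(c,uv):
    o,d=ray(c,uv); uv=np.array(uv,int).reshape(-1,2); return o+d*c['z_map'][uv[:,1],uv[:,0]][:,None]
E
python3 - <<'E'
from h import *
a=snap('top','top0'); b=snap('side','side0')
cv2.imwrite('pics/t0.png',np.vstack([a['frame'],b['frame']])[:,:,::-1][:, :])
o=get_obs(); print(o['time_s'],o['ee_pos'],o['eef_rot'],o['force'],o['grip_width'])
for c in(a,b): print(ray(c,[[320,200]]))
E
```

```text
0.1 [ 0.15605487 -0.52715504  0.2049391 ] [-3.14054912e+00 -7.28470548e-05  2.87777798e-01] [-0.48893031 -0.42589272  0.94650028] 0.09413037527129671
(array([0.41675952, 0.03841945, 1.27173122]), array([[ 0.11696178, -0.03304966, -0.99260794]]))
(array([0.14456365, 0.89731264, 0.6818946 ]), array([[ 0.3789831 , -0.77699812, -0.50278697]]))
```

View pics/top0.png

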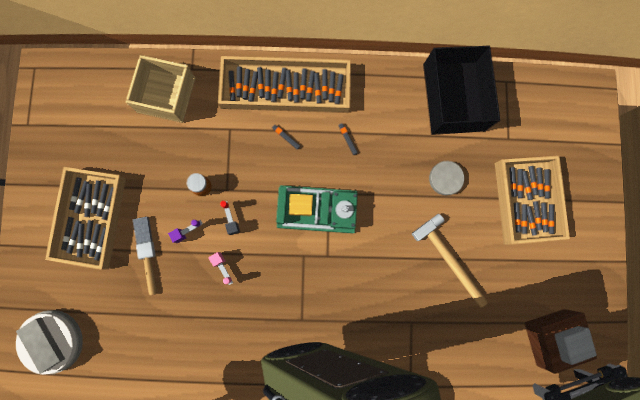

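View pics/side0.png

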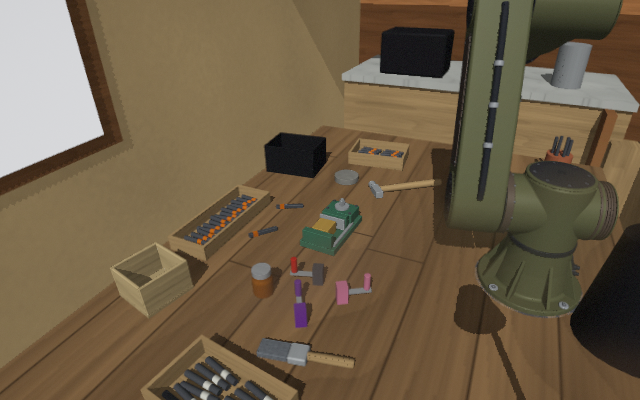

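Top view: there are three crank shapes. The dark-steel hub at (232,228) with a red knob at (224,204) fits the description. The purple one at (178,236) and the pink one at (215,260) are look-alikes. The vise is at (317,209) with its shaft near (345,209), and the block is yellow at (300,204). I'll confirm in a crop and measure.

```bash
python3 - <<'E'
from h import *
a=load('top0'); f=a['frame']
A=cv2.resize(f[170:290,160:260],None,fx=4,fy=4,interpolation=cv2.INTER_CUBIC); B=cv2.resize(f[170:250,265:365],None,fx=4,fy=4,interpolation=cv2.INTER_CUBIC)
B=np.vstack([B,np.zeros((160,400,3),np.uint8)])
cv2.imwrite('pics/crop0.png',np.hstack([A,B])[:,:,::-1])
hsv=cv2.cvtColor(f,cv2.COLOR_RGB2HSV); 
def comp(m,x0,y0,x1,y1):
    k=np.zeros(m.shape,np.uint8);k[y0:y1,x0:x1]=255; m=cv2.bitwise_and(m,k)
    n,l,s,c=cv2.connectedComponentsWithStats(m); i=1+np.argmax(s[1:,4]); pts=np.argwhere(l==i)[:,::-1]; return c[i],s[i],pts
red=cv2.inRange(hsv,(0,180,110),(6,255,255))|cv2.inRange(hsv,(174,180,110),(180,255,255))
c,s,p=comp(red,200,190,260,245); print('red',c,s,onplane(a,[c],.055),bydepth(a,[c]))
print('hub depth pts'); 
Z=bydepth(a,np.array([[x,y] for y in range(180,260) for x in range(205,250)])).reshape(80,45,3)
m=((Z[:,:,2]>.042)&(Z[:,:,2]<.058)); q=Z[m]; print(len(q)); 
for y in range(20,64,2): print(y+180,(Z[y,8:40,2]*1000).astype(int))
green=cv2.inRange(hsv,(65,60,30),(90,255,255)); c,s,p=comp(green,260,170,370,250); print('green',c,s)
P=bydepth(a,p); print(np.percentile(P[:,2],[5,25,50,75,95]))
Z=bydepth(a,np.array([[x,y] for y in range(190,230) for x in range(325,365)])).reshape(40,40,3)
for y in range(4,36,2): print(y+190,(Z[y,:,2]*1000).astype(int))
E
```

```text
red [222.8        203.74285714] [220 201   7   7  35] [[0.54356867 0.23920645 0.055     ]] [[0.54146953 0.23588272 0.07514119]]
hub depth pts
218
200 [ 0  2 -1  0  0 -3 -6 -1 -1 -1 -7 -4 -5  2  4 -1  1 -2 -3 -3 -1  2  2 -2
  0  0  2  0  1  1  0 -6]
202 [-3  2  4  0 -1  3 -2 67 70 70 67 75 71 63 30 -1  2  4  3 -3  2  0 -1  1
  0 -2 -2  0 -4 -1 -1  2]
204 [ 2 -1  0 -2 -1  0  0 65 72 71 72 68 72 69 55 36  0 -2  1  1  0  0 -3 -2
 -2 -1  2 -2  0  0 -3 -4]
206 [-4  0  4  3 -3  0  2 -1  1 70 74 72 65 51 43 32  1  0  0  2  1  1  0 -2
  1  0  2  0  0 -1  2 -3]
208 [-2 -1 -1 -4  4 -3  0  0  1 -3  1 25 26 29 24 29 22  2  0  0 -1 -2  0 -2
 -2 -2 -1 -1 -2  1  0 -2]
210 [-3  1 -1  0  0 -2  0  0  0 -4 -1  0 23 30 24 28 33 -1  1  0  0  2 -3  2
 -6  0 -1 -2 -2 -5  0 -4]
212 [-1  0 -1 -3  3  3  0  0  3 -2 -3 -3  0 25 27 22 30 26  6  0  2  0  4 -6
  0  0  0 -4  0 -1  1  0]
214 [-4 -1  0  2  1  1 -2 -1  1  3  1 -1  0 27 30 24 25 28 24 -4 -6  1  3 -4
 -2  0 -1  0 -2  3 -1 -1]
216 [ 0 -2 -3 -1 -1 -2 -4 -1 -2  1  1  0 -1  1 28 29 23 29 22  1  3  0  7  1
  0 -2 -4 -2 -1 -4  1 -1]
218 [ 4  0  2 -3 -3 -1 -2 -
[... 2988 characters left out ...]
8 19 17 26 52 56 52 52 53 49 52 54 61 57 59 57 57 58 60 56 63
 58 55 56 54 48 53 50  0 -2  0 -2  1 -1  2  2 -2]
218 [61 61 63 61 23 21 37 55 52 55 53 55 56 55 52 51 52 53 50 53 55 54 46 53
 53 57 53 49 53 54 47  3 -4 -1  0 -1  1 -2  2  0]
220 [61 57 66 55 22 21 41 51 52 52 52 47 53 57 53 49 50 52 54 55 55 51 53 55
 53 55 52 53 55 55 50 -1 -2  3  0 -4  0  0  0 -6]
222 [  55   56   59   58   14   15   49   54   55   55   60   55   52   55
   54   49   53   57   53   49   51   53   53   51   52   55   55   59
   54   52 1271   -2   -2    1   -4    0    1   -5    0    3]
224 [41 41 42 14 14 18 49 56 54 55 57 53 57 53 57 56 58 54 53 50 52 56 53 54
 54 50 57 57 52 50 -1 -1  5 -1 -7 -2 -2 -5 -6 -1]
```

View pics/crop0.png

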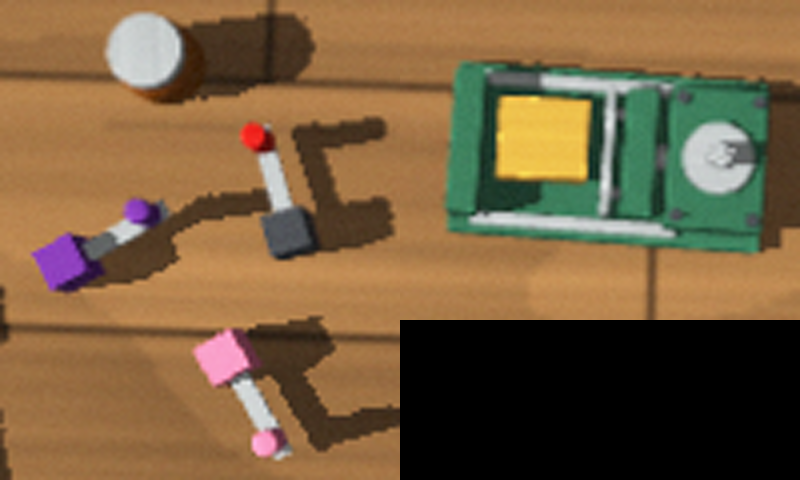

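Confirmed: the crank with the dark hub at crop (290,232) and red knob at crop (255,137) is the one meant. The shaft collar is at crop (718,158). Next I'll measure them.

```bash
cat > m.py <<'E'
from h import *
def grid(c,x0,y0,x1,y1):
    uv=np.array([[x,y] for y in range(y0,y1) for x in range(x0,x1)]); return uv,bydepth(c,uv)
def rect(P):
    r=cv2.minAreaRect((P[:,:2]*1000).astype(np.float32)); return np.round(r[0],1),np.round(r[1],1),round(r[2],1)
E
python3 - <<'E'
from m import *
a=load('top0'); f=a['frame']
uv,P=grid(a,210,215,245,240); m=(P[:,2]>.041)&(P[:,2]<.058); uvh=uv[m]
H=onplane(a,uvh,.05); print('hub',rect(H),H.mean(0))
uv,P=grid(a,212,196,230,210); m=(P[:,2]>.06)&(P[:,2]<.08); K=onplane(a,uv[m],.072); print('knob',K.mean(0),rect(K))
d=K.mean(0)-H.mean(0); print('arm len',np.linalg.norm(d[:2]),'yaw',np.degrees(np.arctan2(d[1],d[0])))
hsv=cv2.cvtColor(f,cv2.COLOR_RGB2HSV); uv,P=grid(a,325,190,365,230)
s=hsv[uv[:,1],uv[:,0]]; m=(s[:,1]<60)&(s[:,2]>110)&(P[:,2]>.05)&(uv[:,0]>332); C=onplane(a,uv[m],.06); print('collar',cv2.minEnclosingCircle((C[:,:2]*1000).astype(np.float32)),C.mean(0)*1000,m.sum())
N=P[(P[:,2]>.079)&(P[:,2]<.095)]; print('nose',N.mean(0)*1000)
uv,P=grid(a,265,175,370,245); s=hsv[uv[:,1],uv[:,0]]
m=(P[:,2]>.012)&(P[:,2]<.1); print('vise all',rect(P[m]))
m=(s[:,0]>18)&(s[:,0]<30)&(s[:,1]>150)&(s[:,2]>190); B=onplane(a,uv[m],.055); print('block',rect(B),np.median(P[m][:,2]))
t=(P[:,2]>.045)&(P[:,2]<.066)&(uv[:,0]>331); print('tower',rect(onplane(a,uv[t],.054)))
E
```

```text
hub (array([486.7, 216.6]), array([26.7, 27. ]), 16.6) [0.48642074 0.21645505 0.05      ]
knob [0.54269478 0.23561228 0.072     ] (array([542.4, 235.9]), array([12.3, 14.9]), 1.7)
arm len 0.05944549228161081 yaw 18.799982314525334
collar ((539.0272216796875, -62.36238479614258), 22.780574798583984) [538.15051794 -60.51275808  60.        ] 232
nose [537.81003627 -61.57312402  82.74121097]
vise all (array([542.5,   4.8]), array([197.3, 110.3]), 87.6)
block (array([548.7,  47.4]), array([50. , 54.7]), 1.6) 0.054453751744809376
tower (array([539.2, -61.8]), array([59.6, 90.2]), 87.6)
```

```bash
python3 - <<'E'
from m import *
c=snap('wrist','w0'); o=get_obs(); T=np.array(o['ee_pos']); y=o['eef_rot'][2]
from scipy.spatial.transform import Rotation as R
M=R.from_euler('xyz',o['eef_rot']).as_matrix(); p,d=ray(c,[[320,200],[420,200]]); print('cam in tool mm',M.T@(p-T)*1000,'axis',d@M, c['camera_matrix'])
for n,t in(('shaft',[.539,-.062,.26]),('hub',[.4866,.2165,.2])): print(n,M.T@(np.array(t)-T)*1000)
E
```

```text
cam in tool mm [  69.98922779    0.76222501 -178.8342952 ] axis [[-0.24534512  0.00235203  0.96945264]
 [-0.24541487  0.33652532  0.96969925]] [[300.14398567   0.         319.06402806]
 [  0.         300.14398567 198.39878087]
 [  0.           0.           1.        ]]
shaft [ 499.23367869 -337.42152018  -54.66464176]
hub [ 528.03352379 -619.28804704    5.58351141]
```

Emit:
send_rows --rows '[{"dx":30,"dy":-21,"dz":0,"jaw":-1},{"dx":32,"dy":-22.5,"dz":0,"jaw":-1},{"dx":32,"dy":-22.5,"dz":0,"jaw":-1},{"dx":32,"dy":-22.5,"dz":0,"jaw":-1},{"dx":32,"dy":-22.5,"dz":0,"jaw":-1},{"dx":32,"dy":-22.5,"dz":0,"jaw":-1},{"dx":32,"dy":-22.5,"dz":0,"jaw":-1},{"dx":32,"dy":-22.5,"dz":0,"jaw":-1},{"dx":32,"dy":-22.5,"dz":0,"jaw":-1},{"dx":32,"dy":-22.5,"dz":0,"jaw":-1},{"dx":32,"dy":-22.5,"dz":0,"jaw":-1},{"dx":32,"dy":-22.5,"dz":5,"jaw":-1}]'

```text
invalid input at $.rows[0]: expected keys dx, dy, dz, roll, jaw
```

Emit:
send_rows --rows '[{"dx":32,"dy":-23,"dz":15,"jaw":-1},{"dx":32,"dy":-23,"dz":15,"jaw":-1},{"dx":28,"dy":-22,"dz":20,"jaw":-1},{"dx":0,"dy":-1,"dz":20,"jaw":-1},{"dx":0,"dy":0,"dz":0,"jaw":-1},{"dx":0,"dy":0,"dz":0,"jaw":-1}]'

```text
invalid input at $.rows[0]: expected keys dx, dy, dz, roll, jaw
```

```bash
python3 - <<'E'
from m import *
c=snap('wrist','w1'); o=get_obs(); print(o['time_s'],o['ee_pos'],o['eef_rot'],o['force'])
R=cv2.Rodrigues(np.array(c['rvec'],float))[0]
u=cv2.projectPoints(np.array([[.539,-.062,.08],[.5487,.0474,.055]]),np.array(c['rvec'],float),np.array(c['tvec'],float),c['camera_matrix'],np.array(c['D'],float))[0].reshape(-1,2); print(u)
x,y=map(int,u[0]); f=c['frame']
x0=max(0,x-60);y0=max(0,y-60); A=cv2.resize(f[y0:y0+120,x0:x0+120],(600,600),interpolation=cv2.INTER_CUBIC); print(x0,y0)
cv2.imwrite('pics/w1crop.png',A[:,:,::-1])
E
```

```text
0.2 [ 0.15608162 -0.52722416  0.20512658] [-3.14093029e+00 -7.07927771e-05  2.87781639e-01] [-0.24772948 -0.04000344 -0.07755014]
[[ -76.70823271 -375.17498906]
 [-132.7816061  -350.88313763]]
0 0
```

View pics/w1.png

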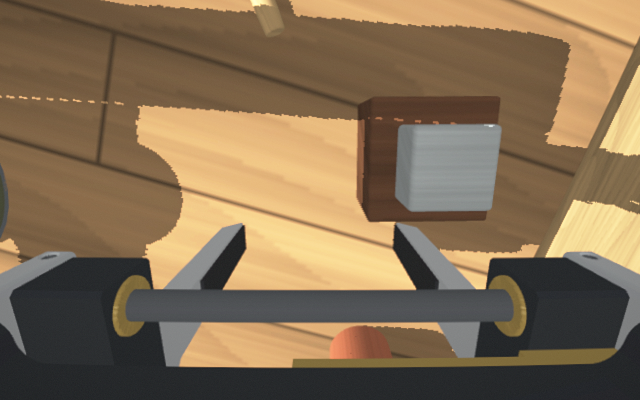

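View pics/w1crop.png

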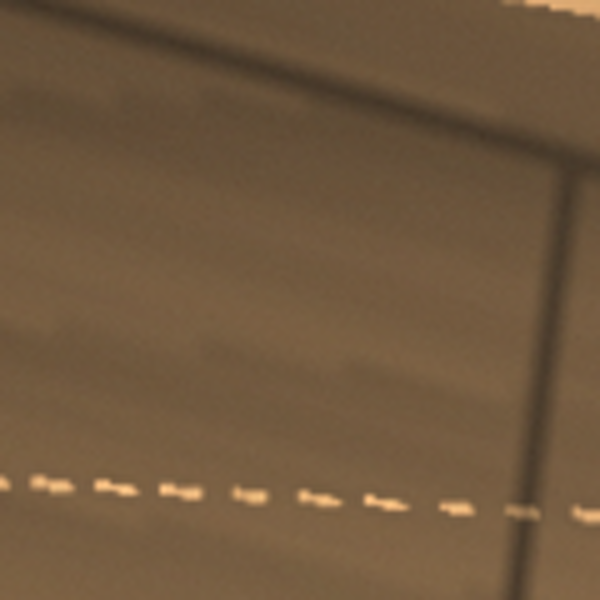

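The rows were refused because every key is required, so the arm hasn't moved. These two pictures only show the fingers over a wooden stand near the start pose. I'll resend with all keys.

Emit:
send_rows --rows '[{"dx":30,"dy":-21,"dz":0,"roll":0,"jaw":-1},{"dx":32,"dy":-22.5,"dz":0,"roll":0,"jaw":-1},{"dx":32,"dy":-22.5,"dz":0,"roll":0,"jaw":-1},{"dx":32,"dy":-22.5,"dz":0,"roll":0,"jaw":-1},{"dx":32,"dy":-22.5,"dz":0,"roll":0,"jaw":-1},{"dx":32,"dy":-22.5,"dz":0,"roll":0,"jaw":-1},{"dx":32,"dy":-22.5,"dz":0,"roll":0,"jaw":-1},{"dx":32,"dy":-22.5,"dz":0,"roll":0,"jaw":-1},{"dx":32,"dy":-22.5,"dz":0,"roll":0,"jaw":-1},{"dx":32,"dy":-22.5,"dz":0,"roll":0,"jaw":-1},{"dx":32,"dy":-22.5,"dz":0,"roll":0,"jaw":-1},{"dx":32,"dy":-22.5,"dz":5,"roll":0,"jaw":-1}]'

```text
time_s: 1.2
ee_pos: [0.4473, -0.1598, 0.2012]
eef_rot: [3.141, -0.001, 0.288]
force: [0.1, -1.0, -0.1]
grip_width: 0.094
grip_force: 0.0
```

Emit:
send_rows --rows '[{"dx":32,"dy":-23,"dz":15,"roll":0,"jaw":-1},{"dx":32,"dy":-23,"dz":15,"roll":0,"jaw":-1},{"dx":28,"dy":-22,"dz":20,"roll":0,"jaw":-1},{"dx":0,"dy":-1,"dz":20,"roll":0,"jaw":-1},{"dx":0,"dy":0,"dz":0,"roll":0,"jaw":-1},{"dx":0,"dy":0,"dz":0,"roll":0,"jaw":-1}]'

```text
time_s: 1.7
ee_pos: [0.5137, -0.0699, 0.1304]
eef_rot: [-3.141, 0.002, 0.288]
force: [0.5, -0.4, 0.5]
grip_width: 0.094
grip_force: 0.0
```

```bash
cat > shot.py <<'E'
import sys
from m import *
tag=sys.argv[1]; P=np.array([list(map(float,sys.argv[2:5]))]); h=int(sys.argv[5])
c=snap('wrist',tag); o=get_obs(); print(o['time_s'],np.round(o['ee_pos'],4),np.round(o['eef_rot'],3),np.round(o['force'],1))
u=cv2.projectPoints(P,np.array(c['rvec'],float),np.array(c['tvec'],float),c['camera_matrix'],np.array(c['D'],float))[0].reshape(-1); print(u)
x0=max(0,int(u[0])-h);y0=max(0,int(u[1])-h); A=cv2.resize(c['frame'][y0:y0+2*h,x0:x0+2*h],None,fx=300/h,fy=300/h,interpolation=cv2.INTER_CUBIC); print(x0,y0,A.shape)
cv2.imwrite(f'pics/{tag}crop.png',A[:,:,::-1])
E
python3 shot.py w2 .539 -.062 .08 50
```

```text
1.75 [ 0.5142 -0.0705  0.1316] [ 3.141 -0.     0.287] [ 0.4  0.3 -0.3]
[317.78403677 181.73481919]
267 131 (600, 600, 3)
```

View pics/w2crop.png

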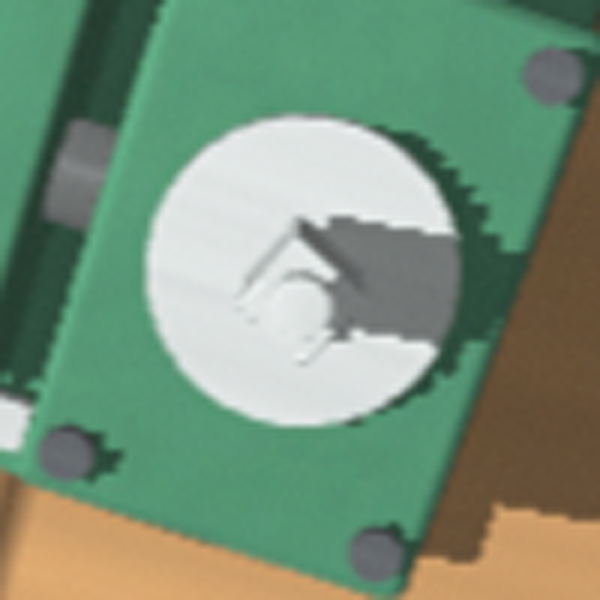

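Wrist crop: the collar circle is centred at about (303,271), with the nose at (300,305). The square's top corners are left (240,300), bottom (302,362) and right (362,292), so the shaft sits about 45° to the tool axes. I'll work out its angle, the collar centre and the jaw gap.

```bash
python3 - <<'E'
from m import *
c=load('w2'); f=c['frame']; L,B,Rr=[np.array(p)/6+[267,131]-.4 for p in((240,300),(302,362),(362,292))]
W=onplane(c,[L,B,Rr],.08)*1000; print(W, [np.degrees(np.arctan2(*(W[j]-W[i])[[1,0]]))%90 for i,j in((0,1),(1,2))], np.linalg.norm(W[1]-W[0]),np.linalg.norm(W[2]-W[1]),'centre',(W[0]+W[2])/2)
hsv=cv2.cvtColor(f,cv2.COLOR_RGB2HSV)
m=((hsv[:,:,1]<40)&(hsv[:,:,2]>90)).astype(np.uint8); m[:, :285]=0;m[:,350:]=0;m[:145]=0;m[210:]=0
p=cv2.convexHull(np.argwhere(m)[:,::-1].astype(np.int32)).reshape(-1,2); C=onplane(c,p,.06)*1000
print('collar',cv2.minEnclosingCircle(C[:,:2].astype(np.float32)), cv2.fitEllipse(C[:,:2].astype(np.float32)))
print('nose',onplane(c,[np.array([302,307])/6+[267,131]],.085)*1000)
# vise jaw/block profile from the top cam along the vise axis
a=load('top0'); v=np.radians(-92.5); ex=np.array([np.cos(v),np.sin(v)]); ey=np.array([-ex[1],ex[0]])
for cam,n in((a,'top'),(c,'w2')):
    uv,P=grid(cam,0,0,640,400); q=(P[:,:2]-[.539,-.062])@np.c_[ex,ey]; X=q[:,0]*1000+67; m=(abs(q[:,1]+.0)<.012)&(X>-110)&(X<40)&(P[:,2]>0)&(P[:,2]<.08)
    b=np.arange(-104,40,3); print(n,[(int(x),int(np.median(P[m][(X[m]>=x)&(X[m]<x+3)][:,2])*1000)) for x in b if ((X[m]>=x)&(X[m]<x+3)).sum()>2])
E
```

```text
[[537.39112245 -53.42900141  80.        ]
 [531.79507187 -63.43367286  80.        ]
 [542.88129949 -68.24522243  80.        ]] [np.float64(60.77980501524348), np.float64(66.53860513711925)] 11.463386628017174 12.085340384160379 centre [540.13621097 -60.83711192  80.        ]
collar ((541.0654296875, -55.708763122558594), 27.770727157592773) ((541.0170288085938, -57.50602340698242), (42.785945892333984, 54.157161712646484), 160.0155029296875)
nose [[539.50785646 -61.52236284  85.        ]]
top [(-104, 1), (-98, 59), (-95, 58), (-92, 58), (-89, 58), (-86, 58), (-83, 61), (-80, 36), (-77, 20), (-74, 19), (-71, 20), (-68, 55), (-65, 54), (-62, 55), (-59, 55), (-56, 53), (-53, 54), (-50, 54), (-47, 53), (-44, 54), (-41, 55), (-38, 55), (-35, 54), (-32, 55), (-29, 54), (-26, 54), (-23, 53), (-20, 54), (-17, 54), (-14, 21), (-11, 19), (-8, 19), (-5, 19), (-2, 57), (1, 56), (4, 19), (7, 19), (10, 60), (13, 59), (16, 59), (19, 59), (22, 60), (25, 59), (28, 60), (31, 41), (34, 44), (37, 52)]
w2 [(-101, 59), (-98, 59), (-95, 59), (-92, 59), (-89, 59), (-86, 59), (-83, 49), (-71, 54), (-68, 54), (-65, 54), (-62, 54), (-59, 54), (-56, 54), (-53, 54), (-50, 54), (-47, 54), (-44, 54), (-41, 54), (-38, 54), (-35, 54), (-32, 54), (-29, 54), (-26, 54), (-23, 54), (-20, 54), (-17, 41), (-14, 19), (-5, 58), (-2, 48), (7, 59), (10, 60), (13, 60), (16, 60), (19, 60), (22, 60), (25, 58), (28, 43), (31, 43), (34, 52), (37, 53)]
```

Emit:
send_rows --rows '[{"dx":6.5,"dy":-33,"dz":-2,"roll":0,"jaw":-1},{"dx":7,"dy":-36,"dz":-2,"roll":0,"jaw":-1},{"dx":7,"dy":-36,"dz":-2,"roll":0,"jaw":-1},{"dx":7,"dy":-36,"dz":0,"roll":0,"jaw":-1},{"dx":7,"dy":-36,"dz":0,"roll":0,"jaw":-1},{"dx":7,"dy":-36,"dz":0,"roll":0,"jaw":-1},{"dx":7,"dy":-36,"dz":2,"roll":0,"jaw":-1},{"dx":6.5,"dy":-34,"dz":4,"roll":0,"jaw":-1},{"dx":0,"dy":0,"dz":0,"roll":0,"jaw":-1},{"dx":0,"dy":0,"dz":0,"roll":0,"jaw":-1}]'

```text
time_s: 2.58
ee_pos: [0.4869, 0.2174, 0.1321]
eef_rot: [-3.142, -0.002, 0.289]
force: [0.9, -0.4, 0.9]
grip_width: 0.0944
grip_force: 0.0
```

```bash
python3 shot.py w3 .4866 .2165 .05 70; python3 - <<'E'
from m import *
c=load('w3'); uv,P=grid(c,0,0,640,400)
n=(np.hypot(P[:,0]-.4866,P[:,1]-.2165)<.03)
m=n&(P[:,2]>.045)&(P[:,2]<.055); H=onplane(c,uv[m],.05); print('hub',m.sum(),rect(H),H.mean(0))
n=(np.hypot(P[:,0]-.543,P[:,1]-.236)<.02)&(P[:,2]>.066)&(P[:,2]<.078); K=onplane(c,uv[n],.072); print('knob',n.sum(),rect(K),K.mean(0)); d=K.mean(0)-H.mean(0); print(np.hypot(*d[:2]),np.degrees(np.arctan2(d[1],d[0])))
E
```

```text
2.6333 [0.4871 0.2164 0.132 ] [ 3.142e+00 -2.000e-03  2.880e-01] [0.  0.8 0.1]
[319.21150431 204.99720824]
249 134 (600, 600, 3)
hub 828 (array([487.2, 219.1]), array([27. , 25.9]), 17.1) [0.48747904 0.2188032  0.05      ]
knob 312 (array([543.7, 238.1]), array([14.8, 14.9]), 61.2) [0.54377623 0.23795705 0.072     ]
0.05946632275635444 18.789714738644083
```

View pics/w3crop.png

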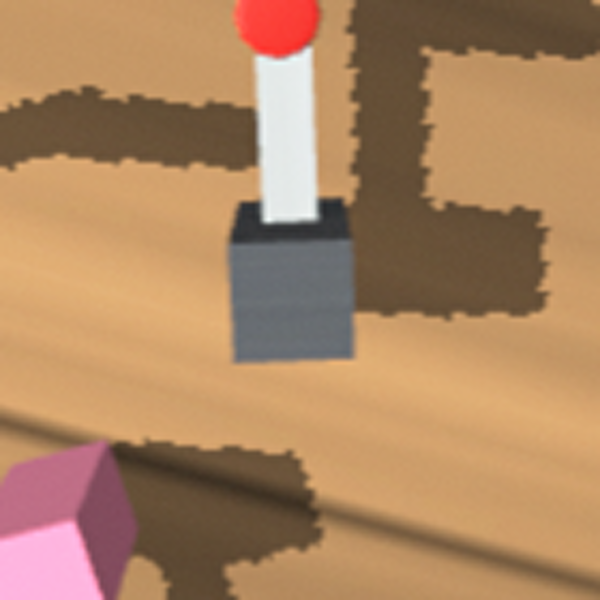

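The crop shows the dark hub top centred at about (292,300), aligned with the tool, and the red knob at (278,20). The pink hub at lower left is clear of the fingers. The hub measures 26x27 mm and the knob is 59.5 mm from the hub axis, so both check out. I'll descend and grip.

Emit:
send_rows --rows '[{"dx":0.8,"dy":-2,"dz":25,"roll":-1.5,"jaw":-0.3},{"dx":0,"dy":0,"dz":25,"roll":0,"jaw":-0.3},{"dx":0,"dy":0,"dz":25,"roll":0,"jaw":-0.3},{"dx":0,"dy":0,"dz":20,"roll":0,"jaw":-0.3},{"dx":0,"dy":0,"dz":10,"roll":0,"jaw":-0.3},{"dx":0,"dy":0,"dz":6,"roll":0,"jaw":-0.3},{"dx":0,"dy":0,"dz":0,"roll":0,"jaw":1},{"dx":0,"dy":0,"dz":0,"roll":0,"jaw":1},{"dx":0,"dy":0,"dz":0,"roll":0,"jaw":1},{"dx":0,"dy":0,"dz":0,"roll":0,"jaw":1},{"dx":0,"dy":0,"dz":0,"roll":0,"jaw":1}]' --force 35

```text
time_s: 3.55
ee_pos: [0.4872, 0.2193, 0.0206]
eef_rot: [-3.142, -0.001, 0.314]
force: [1.0, -0.2, -0.6]
grip_width: 0.0311
grip_force: 0.0
```

Emit:
send_rows --rows '[{"dx":0,"dy":0,"dz":0,"roll":0,"jaw":1},{"dx":0,"dy":0,"dz":0,"roll":0,"jaw":1},{"dx":0,"dy":0,"dz":0,"roll":0,"jaw":1}]'

```text
time_s: 3.8
ee_pos: [0.4871, 0.2193, 0.0203]
eef_rot: [-3.142, -0.001, 0.314]
force: [-1.1, -0.0, 5.8]
grip_width: 0.0254
grip_force: 34.9
```

Emit:
send_rows --rows '[{"dx":0,"dy":0,"dz":-10,"roll":0,"jaw":1},{"dx":0,"dy":0,"dz":-25,"roll":0,"jaw":1},{"dx":0,"dy":0,"dz":-25,"roll":0,"jaw":1},{"dx":0,"dy":0,"dz":-25,"roll":0,"jaw":1},{"dx":-2.3,"dy":18,"dz":-20,"roll":0,"jaw":1},{"dx":-4.5,"dy":35,"dz":-5,"roll":0,"jaw":1},{"dx":-4.5,"dy":35,"dz":0,"roll":0,"jaw":1},{"dx":-4.5,"dy":35,"dz":0,"roll":0,"jaw":1},{"dx":-4.5,"dy":35,"dz":0,"roll":0,"jaw":1},{"dx":-4.5,"dy":35,"dz":0,"roll":0,"jaw":1},{"dx":-4.5,"dy":35,"dz":0,"roll":0,"jaw":1},{"dx":-4.5,"dy":35,"dz":0,"roll":0,"jaw":1}]'

```text
time_s: 4.8
ee_pos: [0.5357, -0.0431, 0.1302]
eef_rot: [-3.141, 0.0, 0.314]
force: [0.5, -0.3, -2.9]
grip_width: 0.0259
grip_force: 35.0
```

Emit:
send_rows --rows '[{"dx":-3,"dy":20,"dz":0,"roll":3,"jaw":1},{"dx":0,"dy":0,"dz":0,"roll":6.5,"jaw":1},{"dx":0,"dy":0,"dz":0,"roll":7,"jaw":1},{"dx":0,"dy":0,"dz":0,"roll":7,"jaw":1},{"dx":0,"dy":0,"dz":0,"roll":7,"jaw":1},{"dx":0,"dy":0,"dz":0,"roll":7,"jaw":1},{"dx":0,"dy":0,"dz":0,"roll":7,"jaw":1},{"dx":0,"dy":0,"dz":0,"roll":0,"jaw":1},{"dx":0,"dy":0,"dz":0,"roll":0,"jaw":1}]'

```text
time_s: 5.55
ee_pos: [0.5391, -0.0613, 0.13]
eef_rot: [3.142, 0.0, -0.459]
force: [-0.8, -0.3, -3.1]
grip_width: 0.0258
grip_force: 34.9
```

```bash
python3 - <<'E'
from m import *
c=snap('wrist','w4'); s=snap('side','s4'); o=get_obs(); print(o['time_s'],np.round(o['ee_pos'],4),np.round(o['eef_rot'],4),np.round(o['force'],1),np.round(o['moment'],2),o['grip_width'])
uv,P=grid(c,0,0,640,400); E=o['ee_pos']; zt=E[2]-.0203+.05; n=np.hypot(P[:,0]-E[0],P[:,1]-E[1])<.085
K=n&(abs(P[:,2]-zt-.022)<.006)&(np.hypot(P[:,0]-E[0],P[:,1]-E[1])>.04); Kp=onplane(c,uv[K],zt+.022); print(K.sum(),Kp.mean(0),rect(Kp),'expected knob',E[:2]+.06*np.array([np.cos(o['eef_rot'][2]),np.sin(o['eef_rot'][2])]))
A=cv2.resize(s['frame'][140:260,270:430],None,fx=5,fy=5,interpolation=cv2.INTER_CUBIC); cv2.imwrite('pics/s4crop.png',A[:,:,::-1])
E
```

```text
5.65 [ 0.5392 -0.0613  0.1299] [ 3.1415e+00  2.0000e-04 -4.5870e-01] [ 0.3  0.2 -2.4] [ 0.1   0.01 -0.01] 0.026268804537718175
1055 [ 0.59309298 -0.08804054  0.18160949] (array([593., -88.]), array([15.1, 14.8]), 19.0) expected knob [ 0.5929582  -0.08789326]
```

View pics/s4crop.png

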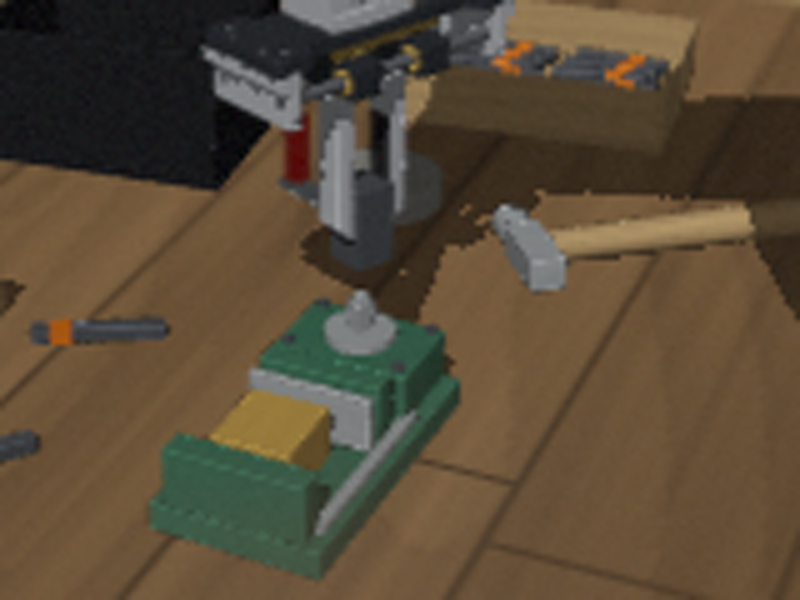

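The side view shows the hub held upright directly over the shaft, with the knob where I expected it. I'll lower gently.

Emit:
send_rows --rows '[{"dx":0.5,"dy":0,"dz":10,"roll":0,"jaw":1},{"dx":0,"dy":0,"dz":10,"roll":0,"jaw":1},{"dx":0,"dy":0,"dz":4,"roll":0,"jaw":1},{"dx":0,"dy":0,"dz":1.5,"roll":0,"jaw":1},{"dx":0,"dy":0,"dz":1.5,"roll":0,"jaw":1},{"dx":0,"dy":0,"dz":1,"roll":0,"jaw":1},{"dx":0,"dy":0,"dz":0,"roll":0,"jaw":1}]'

```text
time_s: 6.23
ee_pos: [0.5398, -0.0616, 0.1018]
eef_rot: [-3.142, -0.0, -0.463]
force: [0.6, 0.3, -3.6]
grip_width: 0.026
grip_force: 34.9
```

Emit:
send_rows --rows '[{"dx":0,"dy":0,"dz":1,"roll":0,"jaw":1},{"dx":0,"dy":0,"dz":1,"roll":0,"jaw":1},{"dx":0,"dy":0,"dz":0,"roll":0,"jaw":1}]'

```text
time_s: 6.48
ee_pos: [0.5397, -0.0616, 0.0998]
eef_rot: [-3.142, -0.0, -0.463]
force: [-0.1, 1.1, -3.2]
grip_width: 0.0254
grip_force: 34.9
```

Emit:
send_rows --rows '[{"dx":0,"dy":0,"dz":0.7,"roll":0,"jaw":1},{"dx":0,"dy":0,"dz":0.7,"roll":0,"jaw":1},{"dx":0,"dy":0,"dz":0,"roll":0,"jaw":1}]'

```text
time_s: 6.73
ee_pos: [0.5397, -0.0616, 0.0983]
eef_rot: [3.142, 0.0, -0.463]
force: [-0.1, 0.0, -2.8]
grip_width: 0.0256
grip_force: 34.9
```

Emit:
send_rows --rows '[{"dx":0,"dy":0,"dz":0.7,"roll":0,"jaw":1},{"dx":0,"dy":0,"dz":0.7,"roll":0,"jaw":1},{"dx":0,"dy":0,"dz":0,"roll":0,"jaw":1}]'

```text
time_s: 6.98
ee_pos: [0.5396, -0.0616, 0.0968]
eef_rot: [3.142, 0.0, -0.463]
force: [-0.7, -0.4, -3.3]
grip_width: 0.0251
grip_force: 34.9
```

No contact force, and the underside is already below the top of the square, so it has dropped in. Continuing down.

Emit:
send_rows --rows '[{"dx":0,"dy":0,"dz":2,"roll":0,"jaw":1},{"dx":0,"dy":0,"dz":2,"roll":0,"jaw":1},{"dx":0,"dy":0,"dz":2,"roll":0,"jaw":1},{"dx":0,"dy":0,"dz":0,"roll":0,"jaw":1}]'

```text
time_s: 7.32
ee_pos: [0.5395, -0.0616, 0.0905]
eef_rot: [3.141, 0.001, -0.463]
force: [-0.2, -0.5, -3.5]
grip_width: 0.0259
grip_force: 34.9
```

Emit:
send_rows --rows '[{"dx":0,"dy":0,"dz":2,"roll":0,"jaw":1},{"dx":0,"dy":0,"dz":2,"roll":0,"jaw":1},{"dx":0,"dy":0,"dz":2,"roll":0,"jaw":1},{"dx":0,"dy":0,"dz":2,"roll":0,"jaw":1},{"dx":0,"dy":0,"dz":1,"roll":0,"jaw":1},{"dx":0,"dy":0,"dz":0,"roll":0,"jaw":1}]'

```text
time_s: 7.82
ee_pos: [0.5396, -0.0616, 0.0817]
eef_rot: [3.141, 0.0, -0.463]
force: [-1.0, -0.2, -2.5]
grip_width: 0.0258
grip_force: 34.9
```

Emit:
send_rows --rows '[{"dx":0,"dy":0,"dz":0.6,"roll":0,"jaw":1},{"dx":0,"dy":0,"dz":0.5,"roll":0,"jaw":1},{"dx":0,"dy":0,"dz":0,"roll":0,"jaw":1}]'

```text
time_s: 8.07
ee_pos: [0.5397, -0.0616, 0.0809]
eef_rot: [-3.142, -0.0, -0.463]
force: [-1.8, 0.3, -3.0]
grip_width: 0.026
grip_force: 34.9
```

Emit:
send_rows --rows '[{"dx":0,"dy":0,"dz":0,"roll":0,"jaw":-0.2},{"dx":0,"dy":0,"dz":0,"roll":0,"jaw":-0.2},{"dx":0,"dy":0,"dz":0,"roll":0,"jaw":-0.2},{"dx":0,"dy":0,"dz":0,"roll":0,"jaw":-0.2},{"dx":0,"dy":0,"dz":-15,"roll":0,"jaw":-0.2},{"dx":0,"dy":0,"dz":-25,"roll":0,"jaw":-0.2},{"dx":0,"dy":0,"dz":-25,"roll":0,"jaw":-0.2},{"dx":0,"dy":0,"dz":0,"roll":0,"jaw":-0.2},{"dx":0,"dy":0,"dz":0,"roll":0,"jaw":-0.2}]'

```text
time_s: 8.82
ee_pos: [0.5403, -0.0617, 0.147]
eef_rot: [-3.141, -0.003, -0.463]
force: [-0.8, 0.4, -1.5]
grip_width: 0.0564
grip_force: 0.0
```

```bash
cat > st.py <<'E'
import sys
from m import *
tag=sys.argv[1]; c=snap(sys.argv[2],tag); o=get_obs(); print(o['time_s'],np.round(o['ee_pos'],4),np.round(o['eef_rot'],4),np.round(o['force'],1))
f=c['frame']; hsv=cv2.cvtColor(f,cv2.COLOR_RGB2HSV); uv,P=grid(c,0,0,640,400); s=hsv[uv[:,1],uv[:,0]]
S=np.array([.5397,-.0615]); r=np.hypot(P[:,0]-S[0],P[:,1]-S[1])
m=(r<.085)&((s[:,0]<7)|(s[:,0]>173))&(s[:,1]>150)&(P[:,2]>.122)&(P[:,2]<.142); K=onplane(c,uv[m],.132)
if m.sum()>4: d=K.mean(0)[:2]-S; print('knob',m.sum(),K.mean(0),'z',np.median(P[m][:,2]),'r',np.hypot(*d),'ang',np.degrees(np.arctan2(d[1],d[0])))
m=(r<.022)&(s[:,1]<90)&(P[:,2]>.098)&(P[:,2]<.125)
if m.sum()>4: print('hub',m.sum(),rect(onplane(c,uv[m],.11)),np.median(P[m][:,2]))
v=np.radians(-92.5); ex=np.array([np.cos(v),np.sin(v)]); ey=np.array([-ex[1],ex[0]])
q=(P[:,:2]-S)@np.c_[ex,ey]; X=q[:,0]*1000+67; m=(abs(q[:,1])<.02)&(X>-90)&(X<12)&(P[:,2]>.01)&(P[:,2]<.075)
print([(int(x),int(np.median(P[m][(X[m]>=x)&(X[m]<x+2)][:,2])*1000)) for x in np.arange(-86,12,2) if ((X[m]>=x)&(X[m]<x+2)).sum()>2])
E
python3 st.py w5 wrist; python3 st.py t5 top
```

```text
8.8667 [ 0.5396 -0.0616  0.1457] [-3.1415e+00 -3.0000e-04 -4.6270e-01] [ 0.4 -0.4 -0.4]
knob 447 [ 0.59359602 -0.08824098  0.132     ] z 0.13141009770772602 r 0.06016528032842663 ang -26.38871272506792
hub 1265 (array([540.5, -62.7]), array([26. , 28.5]), 63.5) 0.10962591843208203
[(-86, 59), (-84, 59), (-82, 47), (-80, 54), (-72, 54), (-70, 54), (-68, 54), (-66, 54), (-64, 54), (-62, 54), (-60, 54), (-58, 54), (-56, 54), (-54, 54), (-52, 54), (-50, 54), (-48, 54), (-46, 54), (-44, 54), (-42, 54), (-40, 54), (-38, 54), (-36, 55), (-34, 54), (-32, 54), (-30, 54), (-28, 54), (-26, 54), (-24, 54), (-22, 54), (-20, 54), (-18, 54), (-16, 44), (-4, 58), (-2, 58), (0, 48), (8, 59), (10, 60)]
8.9167 [ 0.5393 -0.0615  0.1451] [ 3.1413e+00  1.0000e-03 -4.6270e-01] [ 0.5  0.6 -0.7]Traceback (most recent call last):
  File "st.py", line 6, in <module>
    m=(r<.085)&((s[:,0]<7)|(s[:,0]>173))&(s[:,1]>150)&(P[:,2]>.122)&(P[:,2]<.142); K=onplane(c,uv[m],.132)
                                                                                     ~~~~~~~^^^^^^^^^^^^^^
  File "h.py", line 11, in onplane
    o,d=ray(c,uv); return o+d*((z-o[2])/d[:,2])[:,None]
        ~~~^^^^^^
  File "h.py", line 7, in ray
    p=cv2.undistortPoints(np.array(uv,float).reshape(-1,1,2),c['camera_matrix'],c['D']).reshape(-1,2)
      ~~~~~~~~~~~~~~~~~~~^^^^^^^^^^^^^^^^^^^^^^^^^^^^^^^^^^^^^^^^^^^^^^^^^^^^^^^^^^^^^^
cv2.error: OpenCV(4.12.0) /io/opencv/modules/calib3d/src/undistort.dispatch.cpp:347: error: (-215:Assertion failed) CV_IS_MAT(_src) && CV_IS_MAT(_dst) && (_src->rows == 1 || _src->cols == 1) && (_dst->rows == 1 || _dst->cols == 1) && _src->cols + _src->rows - 1 == _dst->rows + _dst->cols - 1 && (CV_MAT_TYPE(_src->type) == CV_32FC2 || CV_MAT_TYPE(_src->type) == CV_64FC2) && (CV_MAT_TYPE(_dst->type) == CV_32FC2 || CV_MAT_TYPE(_dst->type) == CV_64FC2) in function 'cvUndistortPointsInternal'
```

The crank is seated: hub top at 109.6 mm, knob top at 131.4 mm and radius 60.2 mm. Now I'll grip the knob.

Emit:
send_rows --rows '[{"dx":30,"dy":0,"dz":0,"roll":0,"jaw":-0.2},{"dx":30,"dy":0,"dz":5,"roll":0,"jaw":-0.2},{"dx":0,"dy":0,"dz":20,"roll":0,"jaw":-0.2},{"dx":0,"dy":0,"dz":18,"roll":0,"jaw":-0.2},{"dx":0,"dy":0,"dz":5,"roll":0,"jaw":-0.2},{"dx":0,"dy":0,"dz":0,"roll":0,"jaw":1},{"dx":0,"dy":0,"dz":0,"roll":0,"jaw":1},{"dx":0,"dy":0,"dz":0,"roll":0,"jaw":1},{"dx":0,"dy":0,"dz":0,"roll":0,"jaw":1},{"dx":0,"dy":0,"dz":0,"roll":0,"jaw":1},{"dx":0,"dy":0,"dz":0,"roll":0,"jaw":1},{"dx":0,"dy":0,"dz":0,"roll":0,"jaw":1}]' --force 20

```text
time_s: 9.92
ee_pos: [0.5936, -0.0884, 0.0983]
eef_rot: [-3.141, -0.001, -0.463]
force: [0.6, -0.1, 0.5]
grip_width: 0.0156
grip_force: 20.0
```

Emit:
send_rows --rows '[{"dx":-2.04,"dy":15.53,"dz":0,"roll":0,"jaw":1},{"dx":-5.99,"dy":14.47,"dz":0,"roll":0,"jaw":1},{"dx":-9.53,"dy":12.43,"dz":0,"roll":0,"jaw":1},{"dx":-12.43,"dy":9.53,"dz":0,"roll":0,"jaw":1},{"dx":-14.47,"dy":5.99,"dz":0,"roll":0,"jaw":1},{"dx":-15.53,"dy":2.04,"dz":0,"roll":0,"jaw":1}]'

```text
time_s: 10.42
ee_pos: [0.5123, -0.1153, 0.098]
eef_rot: [-3.14, -0.001, -0.464]
force: [8.1, 12.0, -3.3]
grip_width: 0.0155
grip_force: 20.0
```

Emit:
send_rows --rows '[{"dx":-15.53,"dy":-2.04,"dz":0,"roll":0,"jaw":1},{"dx":-14.47,"dy":-5.99,"dz":0,"roll":0,"jaw":1},{"dx":-12.43,"dy":-9.53,"dz":0,"roll":0,"jaw":1},{"dx":-9.53,"dy":-12.43,"dz":0,"roll":0,"jaw":1},{"dx":-5.99,"dy":-14.47,"dz":0,"roll":0,"jaw":1},{"dx":-2.04,"dy":-15.53,"dz":0,"roll":0,"jaw":1}]'

```text
time_s: 10.92
ee_pos: [0.4853, -0.0349, 0.0982]
eef_rot: [3.141, -0.0, -0.463]
force: [2.8, -3.9, -1.4]
grip_width: 0.0157
grip_force: 20.0
```

Emit:
send_rows --rows '[{"dx":2.2,"dy":-15.53,"dz":0,"roll":0,"jaw":1},{"dx":5.99,"dy":-14.47,"dz":0,"roll":0,"jaw":1},{"dx":9.53,"dy":-12.43,"dz":0,"roll":0,"jaw":1},{"dx":12.43,"dy":-9.53,"dz":0,"roll":0,"jaw":1},{"dx":14.47,"dy":-5.99,"dz":0,"roll":0,"jaw":1},{"dx":15.53,"dy":-2.04,"dz":0,"roll":0,"jaw":1}]'

```text
time_s: 11.42
ee_pos: [0.5671, -0.0075, 0.0984]
eef_rot: [-3.141, 0.0, -0.462]
force: [-2.4, 0.2, 2.2]
grip_width: 0.0159
grip_force: 20.0
```

Emit:
send_rows --rows '[{"dx":15.53,"dy":2.04,"dz":0,"roll":0,"jaw":1},{"dx":14.47,"dy":5.99,"dz":0,"roll":0,"jaw":1},{"dx":12.43,"dy":9.53,"dz":0,"roll":0,"jaw":1},{"dx":9.53,"dy":12.43,"dz":0,"roll":0,"jaw":1},{"dx":5.99,"dy":14.47,"dz":0,"roll":0,"jaw":1},{"dx":2.04,"dy":15.53,"dz":0,"roll":0,"jaw":1}]'

```text
time_s: 11.92
ee_pos: [0.5932, -0.0899, 0.0978]
eef_rot: [-3.141, 0.001, -0.463]
force: [-5.3, 6.0, 1.0]
grip_width: 0.0154
grip_force: 20.0
```

```bash
python3 - <<'E'
s=open('st.py').read().replace("K=onplane(c,uv[m],.132)\n","\n").replace("if m.sum()>4: d=","if m.sum()>4: K=onplane(c,uv[m],.132); d=")
open('st.py','w').write(s)
E
python3 st.py w6 wrist; python3 st.py t6 top
```

```text
11.9667 [ 0.592  -0.0921  0.0977] [ 3.1412e+00  1.4000e-03 -4.6470e-01] [-0.9 -0.7  4. ]
knob 741 [ 0.59553303 -0.09141305  0.132     ] z 0.13070788123322197 r 0.06334127788558329 ang -28.180583708246537
hub 1088 (array([537.7, -60.3]), array([25.5, 20.6]), 63.5) 0.10980586726692931
[(-86, 59), (-84, 59), (-82, 52), (-80, 52), (-74, 53), (-72, 54), (-70, 54), (-68, 54), (-66, 54), (-64, 54), (-62, 54), (-60, 54), (-58, 54), (-56, 54), (-54, 54)]
12.0167 [ 0.5925 -0.091   0.0979] [ 3.1412e+00  6.0000e-04 -4.6520e-01] [-0.4  0.3  1.9]
[(-86, 58), (-84, 58), (-82, 58), (-80, 57), (-78, 20), (-76, 19), (-74, 19), (-72, 19), (-70, 53), (-68, 53), (-66, 54), (-64, 53), (-62, 53), (-60, 55), (-58, 55), (-56, 53), (-54, 54), (-52, 52), (-50, 54), (-48, 54), (-46, 55), (-44, 53), (-42, 54), (-40, 54), (-38, 52), (-36, 53), (-34, 55), (-32, 54), (-30, 53), (-28, 54), (-26, 53), (-24, 55), (-22, 54), (-20, 54), (-18, 55), (-16, 53), (-14, 56), (-12, 57), (-10, 58), (-8, 18), (-6, 18), (-4, 20), (-2, 58), (0, 59), (2, 60), (4, 59), (6, 59), (8, 59), (10, 59)]
```

Emit:
send_rows --rows '[{"dx":-2.04,"dy":15.53,"dz":0,"roll":0,"jaw":1},{"dx":-5.99,"dy":14.47,"dz":0,"roll":0,"jaw":1},{"dx":-9.53,"dy":12.43,"dz":0,"roll":0,"jaw":1},{"dx":-12.43,"dy":9.53,"dz":0,"roll":0,"jaw":1},{"dx":-14.47,"dy":5.99,"dz":0,"roll":0,"jaw":1},{"dx":-15.53,"dy":2.04,"dz":0,"roll":0,"jaw":1},{"dx":0,"dy":0,"dz":0,"roll":0,"jaw":1}]'

```text
time_s: 12.6
ee_pos: [0.5115, -0.1145, 0.0981]
eef_rot: [-3.141, -0.0, -0.463]
force: [2.2, 3.8, -0.1]
grip_width: 0.0155
grip_force: 20.0
```

Emit:
send_rows --rows '[{"dx":-15.53,"dy":-2.04,"dz":0,"roll":0,"jaw":1},{"dx":-14.47,"dy":-5.99,"dz":0,"roll":0,"jaw":1},{"dx":-12.43,"dy":-9.53,"dz":0,"roll":0,"jaw":1},{"dx":-9.53,"dy":-12.43,"dz":0,"roll":0,"jaw":1},{"dx":-5.99,"dy":-14.47,"dz":0,"roll":0,"jaw":1},{"dx":-2.04,"dy":-15.53,"dz":0,"roll":0,"jaw":1},{"dx":0,"dy":0,"dz":0,"roll":0,"jaw":1}]'

```text
time_s: 13.18
ee_pos: [0.4863, -0.0336, 0.0982]
eef_rot: [-3.142, -0.001, -0.461]
force: [-4.1, 2.0, 5.3]
grip_width: 0.0152
grip_force: 20.0
```

```bash
python3 st.py w7 wrist; python3 st.py t7 top
```

```text
13.2333 [ 0.4859 -0.0344  0.0981] [ 3.1416e+00  1.0000e-04 -4.6100e-01] [-4.9  2.8  6.3]
knob 772 [ 0.48821189 -0.03475108  0.132     ] z 0.13111701897834271 r 0.058021807609045954 ang 152.54737598001688
hub 2262 (array([539.3, -61.4]), array([25.9, 25.5]), 63.6) 0.10970885593107817
[(-86, 59), (-84, 59), (-82, 56), (-80, 54), (-78, 54), (-76, 54), (-74, 54), (-72, 54), (-70, 54), (-68, 54), (-66, 54), (-64, 54), (-62, 54), (-60, 54), (-58, 54), (-56, 54), (-54, 54), (-52, 54), (-50, 54), (-48, 54), (-46, 54), (-44, 54), (-42, 54), (-40, 54), (-38, 54), (-36, 54), (-34, 54), (-32, 54), (-30, 54), (-28, 54), (-26, 54), (-24, 54), (-22, 58), (-20, 58), (-18, 51), (-16, 44), (-10, 59), (-8, 60), (-6, 60), (-4, 60), (-2, 60), (0, 60), (2, 60), (4, 60), (6, 60), (8, 59), (10, 45)]
13.2833 [ 0.4858 -0.0348  0.0981] [-3.1416e+00  5.0000e-04 -4.6160e-01] [-4.3  2.8  7.8]
[(-86, 60), (-84, 59), (-82, 59), (-80, 57), (-78, 21), (-76, 53), (-74, 52), (-72, 54), (-70, 54), (-68, 54), (-66, 54), (-64, 54), (-62, 54), (-60, 54), (-58, 53), (-56, 54), (-54, 53), (-52, 54), (-50, 54), (-48, 53), (-46, 55), (-44, 54), (-42, 55), (-40, 54), (-38, 53), (-36, 54), (-34, 54)]
```

```bash
cat > tq.py <<'E'
from m import *
o=get_obs(); S=np.array([.5397,-.0615]); d=np.array(o['ee_pos'])[:2]-S; r=np.hypot(*d); u=d/r; t=np.array([u[1],-u[0]]) # clockwise tangent
F=np.array(o['force']); print('t',round(o['time_s'],2),'r',round(r*1000,1),'turned',round((-26.4-np.degrees(np.arctan2(d[1],d[0])))%360,1),'Frad',round(F[:2]@u,1),'drive force',round(-F[:2]@t,1),'Fz',round(F[2],1),'mom',np.round(o['moment'],2))
E
python3 tq.py
```

```text
t 13.28 r 60.2 turned 179.9 Frad 5.1 drive force -0.6 Fz 7.8 mom [0.65 0.72 0.02]
```

Emit:
send_rows --rows '[{"dx":1.8,"dy":-15.53,"dz":0,"roll":0,"jaw":1},{"dx":5.99,"dy":-14.47,"dz":0,"roll":0,"jaw":1},{"dx":9.53,"dy":-12.43,"dz":0,"roll":0,"jaw":1},{"dx":0,"dy":0,"dz":0,"roll":0,"jaw":1},{"dx":0,"dy":0,"dz":0,"roll":0,"jaw":1}]'

```text
time_s: 13.7
ee_pos: [0.5209, -0.0044, 0.0982]
eef_rot: [-3.14, 0.0, -0.462]
force: [-2.1, 9.1, 9.0]
grip_width: 0.0159
grip_force: 20.0
```

```bash
python3 tq.py
```

```text
t 13.7 r 60.1 turned 225.4 Frad 9.3 drive force -0.9 Fz 9.0 mom [ 1.67  0.39 -0.  ]
```

Emit:
send_rows --rows '[{"dx":0,"dy":0,"dz":0,"roll":0,"jaw":0.4},{"dx":0,"dy":0,"dz":0,"roll":0,"jaw":0.4},{"dx":0,"dy":0,"dz":0,"roll":0,"jaw":0.4}]'

```text
time_s: 13.95
ee_pos: [0.5203, -0.0054, 0.0977]
eef_rot: [3.141, 0.0, -0.463]
force: [0.1, -0.2, -0.6]
grip_width: 0.0281
grip_force: 0.0
```

```bash
python3 tq.py;python3 st.py w8 wrist
```

```text
t 13.95 r 59.3 turned 224.6 Frad -0.3 drive force -0.0 Fz -0.6 mom [0.06 0.03 0.02]
14.0 [ 0.5204 -0.0053  0.0977] [ 3.1413e+00  3.0000e-04 -4.6320e-01] [ 0.9 -0.1 -0.1]
knob 742 [ 0.52224337 -0.00550497  0.132     ] z 0.13113470138159905 r 0.05865302955973694 ang 107.31503564348432
hub 2249 (array([540.8, -60.5]), array([28.4, 25.8]), 19.1) 0.10964674849282996
[(-86, 59), (-84, 59), (-82, 56), (-80, 54), (-78, 54), (-76, 54), (-74, 54), (-72, 54), (-70, 54), (-68, 54), (-66, 54), (-64, 54), (-62, 54), (-60, 54), (-58, 54), (-56, 54), (-54, 54), (-52, 54), (-50, 54), (-48, 54), (-46, 54), (-44, 54), (-42, 54), (-40, 54), (-38, 54), (-36, 54), (-34, 54), (-32, 54), (-30, 54), (-28, 54), (-26, 54), (-24, 57), (-22, 58), (-20, 51), (-18, 44), (-12, 59), (-10, 60), (-8, 60), (-6, 60), (-4, 60), (-2, 60), (0, 60), (2, 60), (4, 60), (6, 60), (8, 47), (10, 20)]
```

Emit:
send_rows --rows '[{"dx":0,"dy":0,"dz":0,"roll":0,"jaw":1},{"dx":0,"dy":0,"dz":0,"roll":0,"jaw":1},{"dx":0,"dy":0,"dz":0,"roll":0,"jaw":1},{"dx":0,"dy":0,"dz":0,"roll":0,"jaw":1}]'

```text
time_s: 14.33
ee_pos: [0.5206, -0.0048, 0.0978]
eef_rot: [3.141, 0.0, -0.463]
force: [0.3, -1.1, -0.2]
grip_width: 0.0155
grip_force: 20.0
```

```bash
python3 tq.py
```

```text
t 14.33 r 59.8 turned 224.9 Frad -1.2 drive force 0.1 Fz -0.2 mom [-0.17 -0.02  0.03]
```

Emit:
send_rows --rows '[{"dx":12.43,"dy":-9.53,"dz":0,"roll":0,"jaw":1},{"dx":0,"dy":0,"dz":0,"roll":0,"jaw":1},{"dx":0,"dy":0,"dz":0,"roll":0,"jaw":1}]'

```text
time_s: 14.58
ee_pos: [0.5361, -0.0015, 0.0978]
eef_rot: [-3.141, -0.0, -0.462]
force: [0.3, 0.8, 1.7]
grip_width: 0.0154
grip_force: 20.0
```

```bash
python3 tq.py
```

```text
t 14.58 r 60.1 turned 240.1 Frad 0.7 drive force -0.4 Fz 1.7 mom [ 0.21 -0.04  0.02]
```

Emit:
send_rows --rows '[{"dx":14.47,"dy":-5.99,"dz":0,"roll":0,"jaw":1},{"dx":0,"dy":0,"dz":0,"roll":0,"jaw":1},{"dx":0,"dy":0,"dz":0,"roll":0,"jaw":1}]'

```text
time_s: 14.83
ee_pos: [0.5515, -0.0025, 0.0979]
eef_rot: [-3.141, -0.0, -0.463]
force: [0.6, 3.5, 2.2]
grip_width: 0.016
grip_force: 20.0
```

```bash
python3 tq.py
```

```text
t 14.83 r 60.1 turned 254.9 Frad 3.6 drive force 0.1 Fz 2.2 mom [ 0.66 -0.16 -0.02]
```

Emit:
send_rows --rows '[{"dx":15.53,"dy":-2.4,"dz":0,"roll":0,"jaw":1},{"dx":0,"dy":0,"dz":0,"roll":0,"jaw":1},{"dx":0,"dy":0,"dz":0,"roll":0,"jaw":1}]'

```text
time_s: 15.08
ee_pos: [0.5663, -0.0074, 0.0979]
eef_rot: [-3.141, -0.001, -0.463]
force: [1.5, 3.2, 1.0]
grip_width: 0.0155
grip_force: 20.0
```

```bash
python3 tq.py; python3 st.py w9 wrist; python3 tq.py
```

```text
t 15.08 r 60.3 turned 269.8 Frad 3.5 drive force 0.1 Fz 1.0 mom [ 0.64 -0.36 -0.03]
15.1333 [ 0.5662 -0.0074  0.098 ] [-3.1411e+00 -5.0000e-04 -4.6280e-01] [2.3 2.9 0.8]
knob 773 [ 0.56761173 -0.00813081  0.132     ] z 0.13130088099102608 r 0.060227366611452414 ang 62.39073174297816
hub 1950 (array([542.1, -60.4]), array([29.7, 29.4]), 63.4) 0.10949519114282923
[(-62, 54), (-60, 54), (-58, 54), (-56, 54), (-54, 54), (-52, 54), (-50, 54), (-48, 54), (-46, 54), (-44, 54), (-42, 54), (-40, 54), (-38, 54), (-36, 55), (-34, 54), (-32, 54), (-30, 54), (-28, 54), (-26, 54), (-24, 58), (-20, 50), (-12, 59), (-10, 60), (-6, 60), (0, 60), (2, 60), (4, 60), (6, 25), (8, 19), (10, 19)]
t 15.13 r 60.3 turned 269.7 Frad 3.6 drive force -0.8 Fz 0.8 mom [ 0.62 -0.29 -0.01]
```

Emit:
send_rows --rows '[{"dx":15.53,"dy":2.04,"dz":0,"roll":0,"jaw":1},{"dx":0,"dy":0,"dz":0,"roll":0,"jaw":1},{"dx":0,"dy":0,"dz":0,"roll":0,"jaw":1}]'

```text
time_s: 15.38
ee_pos: [0.5794, -0.016, 0.098]
eef_rot: [-3.141, -0.001, -0.463]
force: [3.5, 4.5, 1.3]
grip_width: 0.0156
grip_force: 20.0
```

```bash
python3 tq.py
```

```text
t 15.38 r 60.4 turned 284.7 Frad 5.7 drive force 0.3 Fz 1.3 mom [ 0.87 -0.56 -0.01]
```

Emit:
send_rows --rows '[{"dx":14.47,"dy":5.99,"dz":0,"roll":0,"jaw":1},{"dx":0,"dy":0,"dz":0,"roll":0,"jaw":1},{"dx":0,"dy":0,"dz":0,"roll":0,"jaw":1}]'

```text
time_s: 15.63
ee_pos: [0.5898, -0.0278, 0.0982]
eef_rot: [-3.141, -0.001, -0.463]
force: [5.4, 4.1, 1.2]
grip_width: 0.0155
grip_force: 20.0
```

```bash
python3 tq.py
```

```text
t 15.63 r 60.4 turned 299.7 Frad 6.8 drive force 0.4 Fz 1.2 mom [ 0.85 -0.87 -0.03]
```

```bash
python3 st.py s10 side; python3 st.py t10 top; python3 st.py w10 wrist; python3 tq.py
```

```text
15.6833 [ 0.5898 -0.0277  0.0982] [-3.1406e+00 -1.6000e-03 -4.6300e-01] [4.7 2.6 2.3]
knob 16 [ 0.58074723 -0.01914464  0.132     ] z 0.12939626667187365 r 0.0589817934760147 ang 45.89858484712163
hub 75 (array([534.9, -49.7]), array([26.9, 48.7]), 23.2) 0.10883905563120189
[(-86, 60), (-82, 58), (-76, 56), (-72, 55), (-70, 54), (-68, 54), (-66, 55), (-64, 56), (-62, 55), (-60, 54), (-58, 54), (-56, 53), (-54, 53), (-52, 54), (-50, 55), (-48, 54), (-46, 52), (-44, 54), (-42, 54), (-40, 54), (-38, 54), (-36, 53), (-34, 55), (-32, 53), (-30, 43), (-28, 55), (-26, 56), (-24, 55), (-22, 57), (-16, 56), (-14, 58), (-12, 59), (-10, 60), (-8, 60), (-6, 60), (-4, 61), (0, 60), (4, 59)]
15.7333 [ 0.5897 -0.0276  0.0982] [-3.1407e+00 -1.5000e-03 -4.6290e-01] [4.4 3.2 0.1]
[(-86, 58), (-84, 60), (-82, 58), (-80, 58), (-78, 55), (-76, 54), (-74, 54), (-72, 54), (-70, 54), (-68, 54), (-66, 53), (-64, 53), (-62, 55), (-60, 53), (-58, 54), (-56, 54), (-54, 54), (-52, 54), (-50, 54), (-48, 54), (-46, 54), (-44, 54), (-42, 52), (-40, 54), (-38, 56), (-36, 55), (-34, 52), (-32, 54), (-30, 54), (-28, 53)]
15.7833 [ 0.5897 -0.0276  0.0982] [-3.1407e+00 -1.6000e-03 -4.6280e-01] [4.4 3.9 2.1]
knob 778 [ 0.59093738 -0.02839356  0.132     ] z 0.13149692712993524 r 0.06100250170505746 ang 32.868058449836056
hub 7 (array([562.8, -64. ]), array([1.9, 0.7]), 63.4) 0.09866840373483121
[(-4, 60), (-2, 60), (0, 60), (2, 60), (4, 60), (6, 47), (8, 44), (10, 44)]
t 15.78 r 60.4 turned 299.5 Frad 5.8 drive force 0.8 Fz 2.1 mom [ 0.9  -0.9   0.05]
```

Emit:
send_rows --rows '[{"dx":12.7,"dy":9.2,"dz":0,"roll":0,"jaw":1},{"dx":0,"dy":0,"dz":0,"roll":0,"jaw":1},{"dx":0,"dy":0,"dz":0,"roll":0,"jaw":1}]'

```text
time_s: 16.03
ee_pos: [0.597, -0.0418, 0.0981]
eef_rot: [-3.141, -0.001, -0.463]
force: [4.0, 2.6, 1.9]
grip_width: 0.0155
grip_force: 20.0
```

```bash
python3 tq.py
```

```text
t 16.03 r 60.5 turned 314.6 Frad 4.6 drive force 1.2 Fz 1.9 mom [ 0.69 -0.76  0.02]
```

Emit:
send_rows --rows '[{"dx":9.53,"dy":12.43,"dz":0,"roll":0,"jaw":1},{"dx":0,"dy":0,"dz":0,"roll":0,"jaw":1},{"dx":0,"dy":0,"dz":0,"roll":0,"jaw":1}]'

```text
time_s: 16.28
ee_pos: [0.6001, -0.0573, 0.0983]
eef_rot: [-3.141, -0.002, -0.464]
force: [5.6, 2.5, 2.4]
grip_width: 0.0158
grip_force: 20.0
```

```bash
python3 tq.py
```

```text
t 16.28 r 60.5 turned 329.6 Frad 5.8 drive force 2.1 Fz 2.4 mom [ 0.6  -1.06 -0.04]
```

The drive force is rising at the slope expected once it pinches, so first pinch was at about 660°. Target is about 715°.

Emit:
send_rows --rows '[{"dx":5.99,"dy":14.47,"dz":0,"roll":0,"jaw":1},{"dx":0,"dy":0,"dz":0,"roll":0,"jaw":1},{"dx":0,"dy":0,"dz":0,"roll":0,"jaw":1}]'

```text
time_s: 16.53
ee_pos: [0.599, -0.0729, 0.0984]
eef_rot: [-3.141, -0.002, -0.464]
force: [6.6, 0.7, 1.6]
grip_width: 0.0159
grip_force: 20.0
```

```bash
python3 tq.py; python3 -c "
from station import *
import time"
```

```text
t 16.53 r 60.4 turned 344.5 Frad 6.3 drive force 1.9 Fz 1.6 mom [ 0.45 -1.21 -0.01]
```

Emit:
send_rows --rows '[{"dx":1.6,"dy":10.3,"dz":0,"roll":0,"jaw":1},{"dx":0,"dy":0,"dz":0,"roll":0,"jaw":1},{"dx":0,"dy":0,"dz":0,"roll":0,"jaw":1}]'

```text
time_s: 16.78
ee_pos: [0.5961, -0.0827, 0.0985]
eef_rot: [-3.141, -0.003, -0.463]
force: [7.9, 1.6, 1.4]
grip_width: 0.0155
grip_force: 20.0
```

```bash
python3 tq.py
```

```text
t 16.78 r 60.3 turned 354.2 Frad 6.8 drive force 4.3 Fz 1.4 mom [ 0.42 -1.55 -0.03]
```

```bash
for i in 1 2 3 4; do python3 -c "
from station import camera
camera('side')"; python3 tq.py; done
```

```text
t 16.83 r 60.2 turned 354.2 Frad 6.4 drive force 3.9 Fz 1.8 mom [ 0.37 -1.51  0.02]
t 16.88 r 60.3 turned 354.1 Frad 7.2 drive force 4.3 Fz 1.8 mom [ 0.39 -1.49 -0.08]
t 16.93 r 60.3 turned 354.1 Frad 7.1 drive force 3.5 Fz 1.2 mom [ 0.35 -1.49 -0.02]
t 16.98 r 60.2 turned 354.1 Frad 6.2 drive force 3.6 Fz 1.8 mom [ 0.38 -1.53 -0.01]
```

Emit:
send_rows --rows '[{"dx":0.3,"dy":8.4,"dz":0,"roll":0,"jaw":1},{"dx":0,"dy":0,"dz":0,"roll":0,"jaw":1},{"dx":0,"dy":0,"dz":0,"roll":0,"jaw":1}]'

```text
time_s: 17.23
ee_pos: [0.5926, -0.0903, 0.0985]
eef_rot: [-3.141, -0.003, -0.463]
force: [7.6, 1.6, 0.9]
grip_width: 0.0158
grip_force: 20.0
```

```bash
for i in 1 2 3; do python3 tq.py; python3 -c "
from station import camera
camera('side')";  done
```

```text
t 17.23 r 60.2 turned 2.2 Frad 6.0 drive force 5.0 Fz 0.9 mom [ 0.51 -1.55 -0.05]
t 17.28 r 60.2 turned 2.1 Frad 6.0 drive force 5.6 Fz 1.0 mom [ 0.42 -1.45 -0.01]
t 17.33 r 60.2 turned 2.1 Frad 6.3 drive force 4.5 Fz 1.0 mom [ 0.39 -1.51  0.01]
```

The drive force is about 5 N (0.3 Nm), which means roughly 115 N of clamping: snug. Letting go and lifting.

Emit:
send_rows --rows '[{"dx":0,"dy":0,"dz":0,"roll":0,"jaw":0},{"dx":0,"dy":0,"dz":0,"roll":0,"jaw":-0.2},{"dx":0,"dy":0,"dz":0,"roll":0,"jaw":-0.2},{"dx":0,"dy":0,"dz":0,"roll":0,"jaw":-0.2},{"dx":0,"dy":0,"dz":0,"roll":0,"jaw":-0.2},{"dx":0,"dy":0,"dz":-15,"roll":0,"jaw":-0.2},{"dx":0,"dy":0,"dz":-25,"roll":0,"jaw":-0.2},{"dx":0,"dy":0,"dz":-25,"roll":0,"jaw":-0.2},{"dx":-15,"dy":0,"dz":-20,"roll":0,"jaw":-0.2},{"dx":-30,"dy":0,"dz":0,"roll":0,"jaw":-0.2},{"dx":0,"dy":0,"dz":0,"roll":0,"jaw":-0.2},{"dx":0,"dy":0,"dz":0,"roll":0,"jaw":-0.2}]'

```text
time_s: 18.38
ee_pos: [0.5513, -0.0705, 0.1832]
eef_rot: [3.141, -0.0, -0.462]
force: [0.4, -0.3, -0.7]
grip_width: 0.0565
grip_force: 0.0
```

```bash
python3 st.py w11 wrist; python3 - <<'E'
import cv2,numpy as np
f=cv2.imread('pics/w11.png'); cv2.imwrite('pics/w11v.png',f)
E
```

```text
18.4333 [ 0.552  -0.0708  0.183 ] [ 3.1411e+00 -3.0000e-04 -4.6270e-01] [-0.4 -0.4 -0.2]
knob 318 [ 0.57132539 -0.01082492  0.132     ] z 0.1312708247368052 r 0.05973382277809847 ang 58.032465904860366
hub 924 (array([542.1, -61.8]), array([25.9, 29.2]), 60.9) 0.10958434783568843
[(-86, 59), (-84, 59), (-82, 56), (-80, 54), (-78, 55), (-76, 54), (-74, 55), (-72, 55), (-70, 54), (-68, 54), (-66, 54), (-64, 54), (-62, 54), (-60, 54), (-58, 54), (-56, 54), (-54, 54), (-52, 54), (-50, 54), (-48, 54), (-46, 54), (-44, 54), (-42, 54), (-40, 54), (-38, 54), (-36, 54), (-34, 54), (-32, 54), (-30, 54), (-28, 54), (-26, 55), (-24, 58), (-22, 58), (-20, 54), (-2, 60), (0, 60), (2, 59), (4, 59), (6, 44), (8, 20), (10, 20)]
```

View pics/w11v.png

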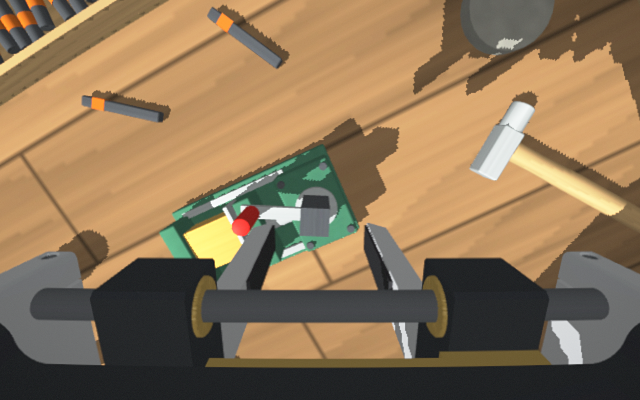

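The crank is still seated, but it sprang back further than expected: the knob is now at (245,220) in the image, at 58° rather than -28°, so the clamp may have run off by inertia. I'll grip the knob again, re-tighten and let the spring-back down under control.

Emit:
send_rows --rows '[{"dx":-5,"dy":-31,"dz":0,"roll":0,"jaw":0.2},{"dx":-4.5,"dy":-31.3,"dz":10,"roll":0,"jaw":0.2},{"dx":0,"dy":0,"dz":20,"roll":0,"jaw":0.2},{"dx":0,"dy":0,"dz":20,"roll":0,"jaw":0.2},{"dx":0,"dy":0,"dz":20,"roll":0,"jaw":0.2},{"dx":0,"dy":0,"dz":15,"roll":0,"jaw":0.2},{"dx":0,"dy":0,"dz":0,"roll":0,"jaw":1},{"dx":0,"dy":0,"dz":0,"roll":0,"jaw":1},{"dx":0,"dy":0,"dz":0,"roll":0,"jaw":1},{"dx":0,"dy":0,"dz":0,"roll":0,"jaw":1},{"dx":0,"dy":0,"dz":0,"roll":0,"jaw":1}]' --force 20

```text
time_s: 19.35
ee_pos: [0.572, -0.0106, 0.0989]
eef_rot: [-3.141, -0.002, -0.463]
force: [1.7, 0.6, 1.4]
grip_width: 0.0156
grip_force: 20.0
```

```bash
python3 tq.py; python3 -c "
from station import camera,get_obs
camera('side');o=get_obs();print(o['grip_width'],o['grip_force'])"; python3 tq.py
```

```text
t 19.35 r 60.3 turned 276.0 Frad 1.5 drive force -1.1 Fz 1.4 mom [ 0.23 -0.15  0.01]
0.015477292836261342 20.000343918800354
t 19.4 r 60.3 turned 275.9 Frad 1.9 drive force 0.4 Fz 2.3 mom [ 0.23 -0.18  0.02]
```

Emit:
send_rows --rows '[{"dx":15.23,"dy":3.66,"dz":0,"roll":0,"jaw":1},{"dx":13.77,"dy":7.47,"dz":0,"roll":0,"jaw":1},{"dx":0,"dy":0,"dz":0,"roll":0,"jaw":1},{"dx":0,"dy":0,"dz":0,"roll":0,"jaw":1}]'

```text
time_s: 19.73
ee_pos: [0.5941, -0.0334, 0.0992]
eef_rot: [-3.139, -0.004, -0.463]
force: [8.1, 5.0, 3.2]
grip_width: 0.0156
grip_force: 20.0
```

```bash
python3 tq.py; python3 -c "
from station import camera
camera('side')";python3 tq.py
```

```text
t 19.73 r 61.3 turned 306.3 Frad 9.5 drive force 0.7 Fz 3.2 mom [ 1.01 -1.33  0.  ]
t 19.78 r 61.3 turned 306.1 Frad 7.9 drive force 1.4 Fz 2.3 mom [ 1.   -1.37 -0.03]
```

Emit:
send_rows --rows '[{"dx":11.36,"dy":10.78,"dz":0,"roll":0,"jaw":1},{"dx":8.18,"dy":13.35,"dz":0,"roll":0,"jaw":1},{"dx":0,"dy":0,"dz":0,"roll":0,"jaw":1},{"dx":0,"dy":0,"dz":0,"roll":0,"jaw":1}]'

```text
time_s: 20.12
ee_pos: [0.6013, -0.0643, 0.0996]
eef_rot: [-3.139, -0.006, -0.464]
force: [10.8, 2.0, 2.4]
grip_width: 0.0157
grip_force: 20.0
```

```bash
python3 tq.py; python3 -c "
from station import camera
camera('side')";python3 tq.py
```

```text
t 20.12 r 61.6 turned 336.2 Frad 10.7 drive force 2.5 Fz 2.4 mom [ 0.41 -2.22  0.01]
t 20.17 r 61.6 turned 336.0 Frad 10.6 drive force 2.6 Fz 1.9 mom [ 0.46 -2.2   0.02]
```

Emit:
send_rows --rows '[{"dx":5.3,"dy":14.6,"dz":0.5,"roll":0,"jaw":1},{"dx":0.8,"dy":-0.4,"dz":0.5,"roll":0,"jaw":1},{"dx":0,"dy":0,"dz":0,"roll":0,"jaw":1}]'

```text
time_s: 20.42
ee_pos: [0.5996, -0.0795, 0.0986]
eef_rot: [-3.14, -0.004, -0.463]
force: [3.9, 1.5, 5.8]
grip_width: 0.0154
grip_force: 20.0
```

```bash
sed -i 's/\[.5397,-.0615\]/[.541,-.061]/' tq.py; python3 tq.py; python3 -c "
from station import camera
camera('side')";python3 tq.py
```

```text
t 20.42 r 61.4 turned 351.1 Frad 3.3 drive force 2.6 Fz 5.8 mom [ 0.48 -0.63 -0.01]
t 20.47 r 61.4 turned 351.0 Frad 4.2 drive force 2.9 Fz 6.1 mom [ 0.48 -0.63  0.01]
```

Emit:
send_rows --rows '[{"dx":0.9,"dy":11.5,"dz":-0.4,"roll":0,"jaw":1},{"dx":0,"dy":0,"dz":0,"roll":0,"jaw":1},{"dx":0,"dy":0,"dz":0,"roll":0,"jaw":1}]'

```text
time_s: 20.72
ee_pos: [0.5951, -0.09, 0.0989]
eef_rot: [-3.14, -0.004, -0.463]
force: [5.3, 2.0, 4.4]
grip_width: 0.0155
grip_force: 20.0
```

```bash
python3 tq.py; for i in 1 2 3; do python3 -c "
from station import camera
camera('side')";python3 tq.py; done
```

```text
t 20.72 r 61.4 turned 1.8 Frad 3.8 drive force 4.2 Fz 4.4 mom [ 0.54 -1.03  0.  ]
t 20.77 r 61.4 turned 1.7 Frad 3.4 drive force 3.4 Fz 4.1 mom [ 0.49 -0.96  0.03]
t 20.82 r 61.4 turned 1.6 Frad 4.2 drive force 3.7 Fz 5.1 mom [ 0.46 -1.   -0.04]
t 20.87 r 61.4 turned 1.6 Frad 4.8 drive force 4.4 Fz 4.0 mom [ 0.48 -1.01  0.02]
```

Emit:
send_rows --rows '[{"dx":-1.1,"dy":8.3,"dz":0,"roll":0,"jaw":1},{"dx":0,"dy":0,"dz":0,"roll":0,"jaw":1},{"dx":0,"dy":0,"dz":0,"roll":0,"jaw":1}]'

```text
time_s: 21.12
ee_pos: [0.5908, -0.0969, 0.099]
eef_rot: [-3.14, -0.005, -0.463]
force: [7.2, 2.3, 3.2]
grip_width: 0.0153
grip_force: 20.0
```

```bash
python3 tq.py; for i in 1 2; do python3 -c "
from station import camera
camera('side')";python3 tq.py; done
```

```text
t 21.12 r 61.4 turned 9.4 Frad 4.5 drive force 6.1 Fz 3.2 mom [ 0.5  -1.39  0.02]
t 21.17 r 61.4 turned 9.4 Frad 4.7 drive force 5.7 Fz 3.6 mom [ 0.4  -1.35  0.05]
t 21.22 r 61.4 turned 9.3 Frad 4.7 drive force 3.9 Fz 4.2 mom [ 0.42 -1.38  0.03]
```

Emit:
send_rows --rows '[{"dx":0.8,"dy":-7.8,"dz":0,"roll":0,"jaw":1},{"dx":-0.1,"dy":-7.85,"dz":0,"roll":0,"jaw":1},{"dx":-1.2,"dy":-7.7,"dz":0,"roll":0,"jaw":1},{"dx":-2.2,"dy":-7.55,"dz":0,"roll":0,"jaw":1},{"dx":0,"dy":0,"dz":0,"roll":0,"jaw":1},{"dx":0,"dy":0,"dz":0,"roll":0,"jaw":1}]'

```text
time_s: 21.72
ee_pos: [0.6018, -0.067, 0.0988]
eef_rot: [-3.14, -0.003, -0.462]
force: [4.6, 5.7, 6.5]
grip_width: 0.0155
grip_force: 20.0
```

```bash
python3 tq.py; for i in 1 2; do python3 -c "
from station import camera
camera('side')";python3 tq.py; done
```

```text
t 21.72 r 61.1 turned 339.3 Frad 4.1 drive force 6.1 Fz 6.5 mom [ 1.22 -0.91  0.01]
t 21.77 r 61.1 turned 339.3 Frad 4.6 drive force 5.8 Fz 6.4 mom [ 1.22 -0.97 -0.04]
t 21.82 r 61.1 turned 339.4 Frad 5.2 drive force 6.4 Fz 6.1 mom [ 1.26 -0.9  -0.03]
```

Emit:
send_rows --rows '[{"dx":-3.1,"dy":-7.2,"dz":-0.3,"roll":0,"jaw":1},{"dx":-4.1,"dy":-6.7,"dz":-0.3,"roll":0,"jaw":1},{"dx":0,"dy":0,"dz":0,"roll":0,"jaw":1},{"dx":0,"dy":0,"dz":0,"roll":0,"jaw":1}]'

```text
time_s: 22.15
ee_pos: [0.6009, -0.051, 0.0988]
eef_rot: [-3.14, -0.002, -0.462]
force: [4.3, 5.7, 6.0]
grip_width: 0.0157
grip_force: 20.0
```

```bash
python3 tq.py; for i in 1 2; do python3 -c "
from station import camera
camera('side')";python3 tq.py; done; python3 st.py w12 wrist | grep -v '(-86'
```

```text
t 22.15 r 60.8 turned 324.2 Frad 5.2 drive force 4.9 Fz 6.0 mom [ 1.14 -0.77 -0.02]
t 22.2 r 60.7 turned 324.2 Frad 6.6 drive force 5.3 Fz 6.7 mom [ 1.14 -0.84 -0.04]
t 22.25 r 60.8 turned 324.3 Frad 5.6 drive force 4.0 Fz 6.1 mom [ 1.2  -0.79 -0.01]
22.3 [ 0.601  -0.0512  0.0988] [-3.140e+00 -1.600e-03 -4.621e-01] [4.5 5.6 6.6]
knob 759 [ 0.60089515 -0.05126918  0.132     ] z 0.13123439209376317 r 0.06204446604808595 ang 9.491130920800263
[(-2, 60), (0, 60), (2, 60), (4, 59), (6, 57)]
```

Emit:
send_rows --rows '[{"dx":0,"dy":0,"dz":0,"roll":0,"jaw":0.55},{"dx":0,"dy":0,"dz":0,"roll":0,"jaw":0.55},{"dx":0,"dy":0,"dz":0,"roll":0,"jaw":0.55}]'

```text
time_s: 22.55
ee_pos: [0.6, -0.052, 0.0977]
eef_rot: [3.141, 0.001, -0.462]
force: [0.7, 2.0, 0.7]
grip_width: 0.0208
grip_force: 1.2
```

```bash
python3 tq.py; python3 st.py w13 wrist | grep -v '(-86'; python3 tq.py
```

```text
t 22.55 r 59.7 turned 324.9 Frad 1.0 drive force 1.9 Fz 0.7 mom [ 0.49 -0.16  0.01]
22.6 [ 0.6001 -0.0521  0.0977] [ 3.1413e+00  6.0000e-04 -4.6250e-01] [0.7 3.4 1.9]
knob 754 [ 0.60079626 -0.0496784   0.132     ] z 0.13114151784120157 r 0.062229438675313234 ang 10.950919256248971
[(-8, 59), (-6, 60), (-4, 59), (-2, 59), (0, 60), (2, 60), (4, 59), (8, 19), (10, 20)]
t 22.6 r 59.7 turned 325.0 Frad 1.2 drive force 3.2 Fz 1.9 mom [ 0.52 -0.18 -0.05]
```

Letting the grip out a little shows the spring still pushing the knob back with about 2.5 N. So at rest the reading is spring minus drag, and the clamp is tighter than I had estimated, about 130 N here. I'll ease the knob back under a light grip to about 285°, near the natural resting point, then let go.

Emit:
send_rows --rows '[{"dx":0,"dy":0,"dz":0,"roll":0,"jaw":1},{"dx":0,"dy":0,"dz":0,"roll":0,"jaw":1},{"dx":-5.27,"dy":-6.51,"dz":0,"roll":0,"jaw":1},{"dx":-6.12,"dy":-5.71,"dz":0,"roll":0,"jaw":1},{"dx":-6.86,"dy":-4.8,"dz":0,"roll":0,"jaw":1},{"dx":-7.46,"dy":-3.8,"dz":0,"roll":0,"jaw":1},{"dx":-7.91,"dy":-2.73,"dz":0,"roll":0,"jaw":1},{"dx":0,"dy":0,"dz":0,"roll":0,"jaw":1},{"dx":0,"dy":0,"dz":0,"roll":0,"jaw":1}]' --force 8

```text
time_s: 23.35
ee_pos: [0.5802, -0.0159, 0.0979]
eef_rot: [3.141, 0.001, -0.462]
force: [-1.1, 1.4, 0.9]
grip_width: 0.0156
grip_force: 8.0
```

```bash
python3 tq.py; python3 st.py w14 wrist | grep -v '(-86'; python3 tq.py
```

```text
t 23.35 r 59.7 turned 284.6 Frad 0.3 drive force 1.7 Fz 0.9 mom [ 0.22  0.19 -0.02]
23.4 [ 0.5804 -0.0162  0.0978] [ 3.1414e+00  6.0000e-04 -4.6260e-01] [-0.1  1.1  2.1]
knob 772 [ 0.58052875 -0.01627852  0.132     ] z 0.13120491490162262 r 0.0609259289670839 ang 47.92232592731166
hub 757 (array([549.6, -66.2]), array([30.5, 12.6]), 51.8) 0.10898733110173808
[(-20, 39), (-14, 59), (-12, 60), (-10, 60), (-8, 60), (-6, 60), (-4, 60), (-2, 60), (0, 60), (2, 60), (4, 60), (6, 55)]
t 23.4 r 59.7 turned 284.9 Frad 0.7 drive force 0.8 Fz 2.1 mom [ 0.37  0.18 -0.02]
```

Emit:
send_rows --rows '[{"dx":0,"dy":0,"dz":0,"roll":0,"jaw":0.2},{"dx":0,"dy":0,"dz":0,"roll":0,"jaw":0.2},{"dx":0,"dy":0,"dz":0,"roll":0,"jaw":0.2},{"dx":0,"dy":0,"dz":0,"roll":0,"jaw":0.2},{"dx":0,"dy":0,"dz":-10,"roll":0,"jaw":0.2},{"dx":0,"dy":0,"dz":-25,"roll":0,"jaw":0.2},{"dx":0,"dy":0,"dz":-25,"roll":0,"jaw":0.2},{"dx":0,"dy":0,"dz":-25,"roll":0,"jaw":0.2},{"dx":-20,"dy":15,"dz":0,"roll":0,"jaw":0.2},{"dx":-25,"dy":20,"dz":0,"roll":0,"jaw":0.2},{"dx":0,"dy":15,"dz":0,"roll":0,"jaw":0.2},{"dx":0,"dy":0,"dz":0,"roll":0,"jaw":0.2}]'

```text
time_s: 24.4
ee_pos: [0.517, -0.0422, 0.1842]
eef_rot: [3.142, -0.001, -0.464]
force: [0.3, 0.4, -0.3]
grip_width: 0.0378
grip_force: 0.0
```

```bash
python3 st.py w15 wrist; python3 st.py t15 top
```

```text
24.45 [ 0.5181 -0.0415  0.1841] [-3.1412e+00 -1.5000e-03 -4.6400e-01] [-0.2  0.4 -0.7]
knob 339 [ 0.57760614 -0.01616756  0.132     ] z 0.1312566905789613 r 0.05909234426763775 ang 50.098260076768945
hub 963 (array([539.9, -61.6]), array([26. , 27.1]), 50.6) 0.10966369820666744
[(-86, 59), (-84, 59), (-82, 57), (-80, 54), (-78, 54), (-76, 54), (-74, 54), (-72, 54), (-70, 54), (-68, 54), (-66, 54), (-64, 54), (-62, 54), (-60, 54), (-58, 54), (-56, 54), (-54, 54), (-52, 54), (-50, 54), (-48, 54), (-46, 54), (-44, 54), (-42, 54), (-40, 54), (-38, 54), (-36, 54), (-34, 54), (-32, 54), (-30, 54), (-28, 54), (-26, 55), (-24, 58), (-22, 58), (-20, 49), (-14, 59), (-12, 60), (-10, 60), (-8, 60), (-6, 60), (-4, 60), (-2, 60), (0, 60), (2, 60), (4, 59), (6, 47), (8, 20), (10, 20)]
24.5 [ 0.5186 -0.041   0.1838] [-3.1411e+00 -1.3000e-03 -4.6360e-01] [ 0.2 -0.1  0.3]
[(-86, 58), (-84, 59), (-82, 58), (-80, 57), (-78, 52), (-76, 54), (-74, 54), (-72, 53), (-70, 54), (-68, 55), (-66, 53), (-64, 55), (-62, 53), (-60, 54), (-58, 55), (-56, 54), (-54, 54), (-52, 53), (-50, 54), (-48, 54), (-46, 53), (-44, 54), (-42, 53), (-40, 53), (-38, 54), (-36, 52), (-34, 53), (-32, 54), (-30, 56), (-28, 53), (-26, 52), (-24, 52), (-22, 54), (-20, 57), (-18, 21), (-16, 20), (-14, 19), (-12, 19), (-10, 60), (-8, 59), (-6, 59), (-4, 62)]
```

The knob moved only about 2° on release and rests at 50°. The hub is seated (top at 109.7 mm), the block is closed up against the fixed jaw, and the hand is clear. Handing in.

```bash
python3 -c "
from station import *
print(hand_in())"
```

```text
the job is handed in; nothing more can be done
None
```

I handed the job in at about 24.5 s; the judge returned no verdict. The crank is fully seated on the shaft and released, and the block is closed up against the fixed jaw at an estimated 40–50 N, but during re-tightening the clamp peaked at an estimated 225 N, well past snug and close to the 250 N limit.

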